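# Set up the counter for the medicines round

## Task

Get the counter ready for the medicines round: first press the sanitiser pump all the way down and let it spring back up. Then put every medicine box that is there into the wooden tray, in any order, standing on its base side by side: slide each one so that one end is against the tray's long ledge and its long side is fully against the short ledge or against the box before, with no gaps in the row. Last, tilt the chart screen to lean back 25 degrees from upright (the green mark beside it), let go and see that it stays there; leave the row closed up and do not disturb the mug, jar and bottle.

Things in the scene. Friction and masses are not known exactly. Their poses are not given: they have to be found in the camera images.
- tray: fixed wooden tray, 150 (x) by 320 mm (y), floor 6 mm thick; origin: centre of underside. Ledges: long one along its +x edge (inner face x = +65 mm), short one along its +y edge (inner face y = +150), both 10 thick, tops at z = 30; other sides open. Boxes stand lengthwise along tray x: first box centred at x = +10, y = +125, each next 50 mm further to -y, underside at z = 6.
- box_a: loose medicine box, white with a blue lid, 110 mm long (its x), 50 wide (its y), 36 high, 0.16 kg; an upright grip bar of the same colour, 70 mm long (x), 16 thick (y), 26 high, stands along the middle of the lid, so its top is 62 mm up. Origin: centre of the underside. May be absent. Turning it end for end changes nothing.
- box_b: loose medicine box, white with a green lid, 110 mm long (its x), 50 wide (its y), 36 high, 0.16 kg; an upright grip bar of the same colour, 70 mm long (x), 16 thick (y), 26 high, stands along the middle of the lid, so its top is 62 mm up. Origin: centre of the underside. May be absent. Turning it end for end changes nothing.
- box_c: loose medicine box, white with a yellow lid, 110 mm long (its x), 50 wide (its y), 36 high, 0.16 kg; an upright grip bar of the same colour, 70 mm long (x), 16 thick (y), 26 high, stands along the middle of the lid, so its top is 62 mm up. Origin: centre of the underside. May be absent. Turning it end for end changes nothing.
- box_d: loose medicine box, white with an orange lid, 110 mm long (its x), 50 wide (its y), 36 high, 0.16 kg; an upright grip bar of the same colour, 70 mm long (x), 16 thick (y), 26 high, stands along the middle of the lid, so its top is 62 mm up. Origin: centre of the underside. May be absent. Turning it end for end changes nothing.
- box_e: loose medicine box, white with a red lid, 110 mm long (its x), 50 wide (its y), 36 high, 0.16 kg; an upright grip bar of the same colour, 70 mm long (x), 16 thick (y), 26 high, stands along the middle of the lid, so its top is 62 mm up. Origin: centre of the underside. May be absent. Turning it end for end changes nothing.
- pump (a joint): travel of the pump head in m: 0 up, 0.016 fully down; a spring pushes it back (about 2 N to start it, 10 N fully down). Pressed counts from 12 mm.
- pump_top (a point): centre of the top of the blue pump head, 192 mm above the counter when up: a flat disc 40 mm across with a spout to one side, on a pale sanitiser bottle 68 mm across that is fixed in a 100 mm square steel foot. Press straight down.
- screen (a joint): lean of the chart screen in rad: 0 upright, positive leaning back (top edge going to the stand's -x), negative tipped forward; limits -0.5 and 1.2. 25 degrees is 0.436. A stiff friction hinge (0.4 N m), stays where it is left; about 3 to 4 N at the top edge moves it.
- stand: fixed metal foot of the chart screen, 150 mm (x) by 200 mm (y), 12 mm high; origin: centre of its underside. The picture side of the screen looks towards the stand's +x. White discs at both ends of the hinge carry a green line at the 25 degree lean.
- screen_hinge (a point): middle of the hinge line of the screen, 45 mm above the counter; the hinge line runs along the stand's y.
- screen_top (a point): middle of the screen's free (top) edge, 150 mm from the hinge. The screen is a flat panel 200 mm wide (along the hinge), 150 mm high, 12 mm thick; nothing is in the way of the fingers on either side near the top edge.
- mug: bystander: white mug, 92 mm high, origin under its centre
- jar: bystander: pink jar with blue lid, 100 mm high, origin under its centre
- squash: bystander: yellow bottle with red cap, 190 mm high, origin under its centre
Things that resemble listed ones, but are neither listed nor needed, are in the scene too. What is shaped like the box_a but black is not meant. What is shaped like the box_e but purple is not meant.

How it is judged:
By the outcome, as a careful person would: the job done as asked, in the order asked, and still so for the second after the job is handed in, with the robot touching nothing.
Of box_a, box_b, box_c, box_d, box_e only 4 to 5 are there at a start; the rules pass over those that are not, and their reading is None.
At some moment in a run one of box_a, box_b, box_c, box_d, box_e may be knocked a few centimetres aside while the robot is not near it.
Once in a run the grip may slacken for a moment while it holds something.
It also fails if it takes over 210 s, if anything falls off the work surface, if the arm or the gripper's body presses on something with over 40 N, if the wrist force passes 120 N, or if a joint passes its speed limit or range.

## Robot

A 7-joint arm with a two-finger parallel gripper is mounted at the origin on the work surface. World frame = base frame: x ahead of the robot, y to its left, z up, the work surface at z = 0. Lengths are in m, angles in rad, forces in N, time in s.
With the tool pointing down it reaches from about 0.4 to 0.875 m from the base axis. Payload 6.5 kg.
Tool frame: the origin (TCP) lies at the very end of the fingers, on their centre line; the grasp point (between the pads) lies 19 mm behind it; x points along the fingers, y is the direction in which the jaws open and shut, and the axes are right-handed (so a half turn about x gives the same grasp; the last joint's range is limited). The gripper opens to 85 mm and grips with 20 to 120 N. Pads are 22 mm wide; open, the fingers measure 114 mm over their backs; the gripper's body (76 mm by 85 mm) begins 54 mm behind the grasp point. The pads swing forward as they close: fully open they stand 13 mm farther back than shut.
Start: joints at [1.064, 0.536, -0.004, 1.538, 0.003, 1.067, -0.071], TCP at [0.277, -0.588, 0.231] pointing down, gripper open.
Joint ranges: [-2.7, 2.7], [-0.37, 2.16], [-1.27, 1.26], [0.24, 2.4], [-1.31, 4.45], [0.19, 1.91], [-2.76, 2.76]. Speed limits (rad/s): [2.39, 2.39, 3.14, 3.14, 3.14, 3.14, 3.14].

## Interface

Orientations are given as a unit quaternion [x, y, z, w].
In Python, from workcell import robot gives the robot as it stands.
- The arm moves only by the tool carry_out, never from a script. Its argument "commands" is one flat list of numbers, 5 for each row, row after row: the finger opening in cm, from 0 to 8.54, then the shift along the tool's x, y, z in cm, then the turn about the tool's x in degrees. A call has 1 to 12 rows; each row shifts and turns the commanded pose from where the row before left it, along the tool's axes as they then stand; what a row does not reach is not made up. A row lasts 1/10 s, in which the tool goes at most 50 mm and 8.59 degrees, less where a joint would pass 70% of its speed; a pose out of reach is approached as far as the arm can. A call is refused whole if a number of a shift passes 5 or a number of a turn 8.59, either way. A call with a gripper value outside its range is refused whole. The fingers move at their own pace and stop on an object; "newtons" is the grip in N (left out, the last holds). Time passes only in rows, so rows that do not move let the fingers close. It gives the time, the measured TCP pose, the force and the opening at its end, in the units of the state.
- robot.state(): the state, without advancing time (a new reading comes with each control period).
- robot.read_camera(name): name is "scene" or "side" or "wrist"; returns the picture (420x560x3 uint8, blue, green, red); there is no depth.
- robot.camera_params(name): a dict with "fx", "fy", "cx", "cy" (pixels), "R" (3x3) and "t" (3): a world point X has camera coordinates R X + t; the wrist camera has in their place "T_tool_cam" (4x4, takes a point from camera to tool coordinates, whose origin is the TCP and whose axes are the tool frame's). Camera axes: x right, y down, z forward; pixel columns grow to the right and rows downward; lengths in m; the calibration is good to about 2 mm. A picture is of the moment at which its call begins: read the wrist's pose just before it. camera_params takes no time and is no camera call.
- robot.finish_job(): hands the job in, once; it reports no verdict.
Trained networks look in the newest picture that a camera, given by its name, has taken for a name from the list of things; names that differ only in an ending like _2 or _b are one class to them, and where a whole thing is asked for, a point or a joint stands for the part that bears it (a point fixed in the world has none). Each returns a list of dicts, best first, with "score" (0 to 1); they miss things now and then, are a little off and sometimes report something else, mostly with a low value. They report only what shows in the picture. A call takes as long as a camera call. They do not tell look-alikes from the thing itself.
- robot.outline_of(name, camera): "pixels" (420x560 bool, what is visible of it) and "bbox" ([left, top, width, height] in pixels, round what is visible of it).
The state is a dict: "clock": time; "joints": joint angles; "joint_velocities": joint speeds; "joint_efforts": joint torques, N m; "tcp_pos": TCP position; "tool_rot": TCP orientation; "wrist_force": force on the tool from outside, world axes, zero at the start; "torque": the same for the moment, N m; "gripper_width": finger opening in m.
Only numpy, scipy, OpenCV 4.12 (cv2) and the standard library are available. Lean on these libraries where they do the work, as an engineer would, in place of code of your own. Each camera call takes 0.05 s, during which the arm holds its last target.

## Working session

There is one attempt and no reset: what is moved stays moved. The work goes in short steps, Python scripts to look and compute and a tool call to move; the robot and the scene stay as the last step left them, time stands still between calls to the robot, and variables do not carry over. Pictures are saved under pics/ and viewed, and the job is handed in when it is done.

Besides the shell and the picture viewer there is one more tool, called after "Request:" as name(argument=value, ...) on one line, values as JSON. carry_out: Moves the arm, as the interface text tells. Its arguments: {"type":"object","properties":{"commands":{"type":"array"},"newtons":{"type":"number"}},"required":["commands"]}

```bash
mkdir -p pics; ls
python3 - <<'E'
from workcell import robot
import cv2
print(robot.state())
for c in ("scene","side","wrist"):
    im=robot.read_camera(c); cv2.imwrite(f"pics/{c}0.png",im)
    print(c,robot.camera_params(c))
E
```

```text
pics
{'clock': 0.0, 'joints': array([ 1.06378757,  0.53719101, -0.0044546 ,  1.53881875,  0.00258284,
        1.06731952, -0.07120523]), 'joint_velocities': array([-9.17641830e-04, -6.60658790e-05, -1.43727596e-03,  1.50373599e-04,
       -5.61744332e-04,  5.34349113e-04,  8.76575336e-04]), 'joint_efforts': array([ 5.71936584e-05, -5.83419442e+01,  1.04887370e+00, -2.59103984e+01,
        1.23887192e-02,  9.39117424e-03,  7.06702696e-09]), 'tcp_pos': array([ 0.27707224, -0.58731033,  0.23041804]), 'tool_rot': array([-0.68982602, -0.15520354,  0.69016482, -0.1540274 ]), 'wrist_force': array([-0.33734663,  0.21778139, -0.12763195]), 'torque': array([-0.02376844, -0.01505121,  0.02839458]), 'gripper_width': 0.08530562317336399}
scene {'fx': 477.4887089582663, 'fy': 477.4887089582663, 'cx': 286.2176220182446, 'cy': 208.5382659661082, 'R': array([[ 0.39029536,  0.92068914,  0.00101701],
       [ 0.78650913, -0.33283959, -0.52021264],
       [-0.47861563,  0.20383646, -0.85403617]]), 't': array([-0.21437432, -0.34420799,  1.79569577])}
side {'fx': 450.369943992656, 'fy': 450.369943992656, 'cx': 281.580749125214, 'cy': 210.92854414604506, 'R': array([[-0.71136154, -0.70274088, -0.01095527],
       [-0.43769387,  0.45515129, -0.77541046],
       [ 0.54989893, -0.54680212, -0.6313625 ]]), 't': array([0.36904415, 0.34234742, 0.97682439])}
wrist {'fx': 329.0720148202242, 'fy': 329.0720148202242, 'cx': 279.4531600446578, 'cy': 214.511807842417, 'T_tool_cam': array([[-1.10177953e-04, -3.02613199e-01,  9.53113445e-01,
        -1.41911624e-01],
       [ 9.99999610e-01,  8.01467347e-04,  3.70063511e-04,
        -1.30523876e-04],
       [-8.75875408e-04,  9.53113115e-01,  3.02612992e-01,
        -7.70533961e-02],
       [ 0.00000000e+00,  0.00000000e+00,  0.00000000e+00,
         1.00000000e+00]])}
```

View pics/scene0.png

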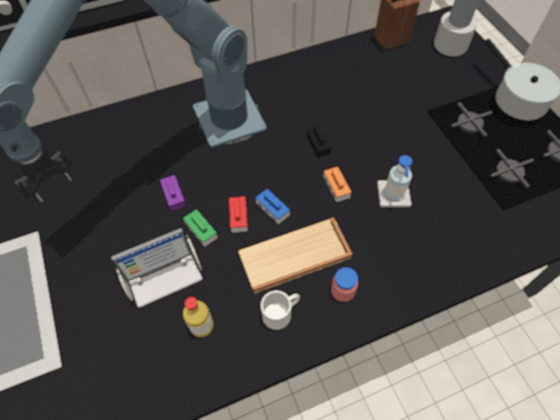

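View pics/side0.png

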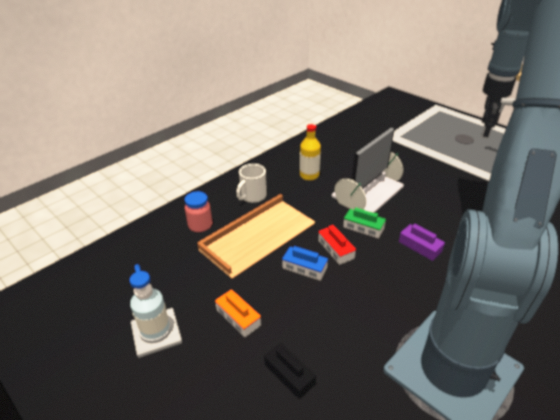

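View pics/wrist0.png

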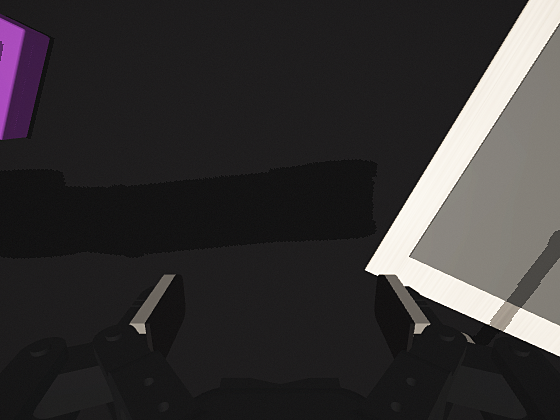

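```bash
cat > h.py <<'E'
from workcell import robot
import numpy as np, cv2
from scipy.optimize import minimize
from scipy.spatial.transform import Rotation as Ro
def proj(c,P):
    p=robot.camera_params(c) if isinstance(c,str) else c
    q=np.asarray(P)@p['R'].T+p['t']
    return np.c_[p['fx']*q[:,0]/q[:,2]+p['cx'],p['fy']*q[:,1]/q[:,2]+p['cy']]
def wristcam(st):
    p=dict(robot.camera_params('wrist')); T=np.eye(4);T[:3,:3]=Ro.from_quat(st['tool_rot']).as_matrix();T[:3,3]=st['tcp_pos']
    W=np.linalg.inv(T@p['T_tool_cam']); p['R']=W[:3,:3];p['t']=W[:3,3]; return p
def ray(p,uv,z):
    d=p['R'].T@np.array([(uv[0]-p['cx'])/p['fx'],(uv[1]-p['cy'])/p['fy'],1]); o=-p['R'].T@p['t']
    return o+d*(z-o[2])/d[2]
def blk(lx,ly,z0,z1,cx=0,cy=0):
    return np.array([[cx+sx*lx/2,cy+sy*ly/2,z] for sx in(-1,1) for sy in(-1,1) for z in(z0,z1)])
BOX=[blk(.11,.05,0,.036),blk(.07,.016,.036,.062)]
def place(parts,x,y,a,z=0):
    c,s=np.cos(a),np.sin(a);R=np.array([[c,-s,0],[s,c,0],[0,0,1]])
    return [b@R.T+[x,y,z] for b in parts]
def mask(p,parts,sc=4):
    m=np.zeros((420,560),np.uint8)
    m=np.zeros((420*sc,560*sc),np.uint8)
    for b in parts:
        u=proj(p,b)*sc+(sc-1)/2
        cv2.fillConvexPoly(m,cv2.convexHull(np.round(u).astype(np.int32)),255)
    return cv2.resize(m,(560,420),interpolation=cv2.INTER_AREA)/255.
def fit(obs,parts,x0,z=0,angs=None):
    # obs: list of (params, mask)
    def cost(v):
        t=0
        for p,m in obs:
            r=mask(p,place(parts,v[0],v[1],v[2],z)); t+=1-np.minimum(r,m).sum()/np.maximum(r,m).sum()
        return t
    best=None
    for a in (np.linspace(0,np.pi,8,endpoint=False) if angs is None else angs):
        r=minimize(cost,[x0[0],x0[1],a],method='Nelder-Mead',options=dict(initial_simplex=np.array([[x0[0],x0[1],a],[x0[0]+.02,x0[1],a],[x0[0],x0[1]+.02,a],[x0[0],x0[1],a+.3]]),xatol=2e-4,fatol=1e-4,maxiter=120))
        if best is None or r.fun<best.fun: best=r
    return best
E
python3 - <<'E'
from h import *
import pickle
res={}
for c in ('scene','side'):
    im=robot.read_camera(c); vis=im.copy()
    for n in ('box_a','tray','pump_top','pump','stand','screen','mug','jar','squash','box_c'):
        if n=='box_c': continue
        o=robot.outline_of(n,c); res[c,n]=[(d['score'],d['bbox'],d['pixels']) for d in o]
        for d in o:
            cl=im[d['pixels']].mean(0) if d['pixels'].any() else None
            print(c,n,round(d['score'],2),d['bbox'],d['pixels'].sum(),np.round(cl))
pickle.dump(res,open('o.pkl','wb'))
print(robot.state()['clock'])
E
```

```text
scene box_a 0.87 [161.3, 174.3, 25.4, 37.7] 473 [152.  75. 135.]
scene box_a 0.72 [256.3, 192.2, 33.1, 27.6] 559 [169. 115.  78.]
scene box_a 0.67 [304.4, 125.7, 26.1, 31.9] 456 [31. 29. 29.]
scene box_a 0.6 [231.8, 196.6, 15.5, 36.4] 572 [ 77.  82. 204.]
scene box_a 0.58 [185.5, 210.5, 29.4, 32.2] 578 [103. 161.  91.]
scene tray 0.7 [240.3, 218.4, 111.3, 71.0] 4422 [148. 188. 223.]
scene pump_top 0.53 [399.3, 155.1, 12.1, 24.2] 124 [186. 121.  75.]
scene pump 0.69 [399.8, 157.3, 11.5, 19.8] 175 [179. 119.  77.]
scene stand 0.61 [113.6, 227.9, 87.6, 78.5] 4152 [154. 155. 157.]
scene screen 0.59 [109.6, 227.3, 81.7, 52.9] 2280 [121. 120. 118.]
scene mug 0.92 [261.7, 288.1, 34.6, 39.4] 1036 [167. 178. 181.]
scene jar 0.67 [397.3, 156.6, 15.9, 22.4] 174 [180. 122.  83.]
scene squash 0.78 [183.6, 297.2, 29.4, 40.0] 791 [ 90. 139. 175.]
side box_a 0.94 [316.5, 224.8, 39.5, 38.3] 832 [ 57.  66. 201.]
side box_a 0.93 [282.9, 246.2, 48.4, 31.8] 979 [171. 113.  73.]
side box_a 0.93 [263.3, 343.8, 53.4, 54.5] 1571 [29. 28. 29.]
side box_a 0.86 [218.6, 291.4, 38.5, 45.4] 1063 [ 47. 135. 223.]
side box_a 0.81 [341.7, 207.7, 41.9, 30.4] 841 [ 88. 150.  81.]
side box_a 0.75 [400.6, 225.0, 41.1, 35.5] 889 [135.  53. 119.]
side tray 0.84 [195.6, 192.9, 118.7, 85.8] 4420 [124. 197. 234.]
side tray 0.16 [300.6, 122.6, 17.7, 58.5] 903 [ 70. 148. 185.]
side pump_top 0.58 [129.7, 264.8, 21.2, 24.6] 292 [199. 112.  50.]
side pump 0.56 [130.6, 268.6, 19.1, 20.9] 302 [198. 111.  50.]
side stand 0.56 [331.6, 123.1, 72.6, 86.1] 3505 [129. 139. 145.]
side screen 0.79 [351.0, 127.1, 44.6, 62.2] 1429 [82. 86. 88.]
side screen 0.44 [129.4, 267.0, 18.0, 23.9] 301 [197. 111.  51.]
side jar 0.67 [186.7, 188.4, 24.1, 40.8] 878 [121.  94. 126.]
side squash 0.89 [304.0, 124.4, 15.7, 54.9] 889 [ 70. 148. 186.]
side squash 0.49 [130.3, 265.1, 20.2, 24.7] 351 [189. 107.  51.]
side squash 0.37 [356.0, 128.4, 38.8, 59.3] 1442 [82. 86. 89.]
1.15
```

```bash
cat > fitall.py <<'E'
from h import *
import pickle
res=pickle.load(open('o.pkl','rb'))
P={c:robot.camera_params(c) for c in('scene','side')}
sel={'purple':(0,5),'blue':(1,1),'red':(3,0),'green':(4,4),'orange':(None,3),'black':(2,2)}
out={}
for n,(i,j) in sel.items():
    obs=[]
    if i is not None: obs.append((P['scene'],res['scene','box_a'][i][2].astype(float)))
    obs.append((P['side'],res['side','box_a'][j][2].astype(float)))
    b=res['side','box_a'][j][1]; x0=ray(P['side'],(b[0]+b[2]/2,b[1]+b[3]/2),.02)
    r=fit(obs,BOX,x0); print(n,np.round(r.x,4),'deg',round(np.degrees(r.x[2])%180,1),round(r.fun/len(obs),3)); out[n]=r.x
TR=[blk(.15,.32,0,.006),blk(.01,.32,0,.03,.07,0),blk(.15,.01,0,.03,0,.155)]
b=res['side','tray'][0][1]; x0=ray(P['side'],(b[0]+b[2]/2,b[1]+b[3]/2),.01)
obs=[(P[c],res[c,'tray'][0][2].astype(float)) for c in P]
r=fit(obs,TR,x0,angs=np.linspace(-1,1,7)); print('tray',r.x,np.degrees(r.x[2]),r.fun/2); out['tray']=r.x
# pump top: disc 
for c in P:
    m=res[c,'pump'][0][2]; v,u=np.nonzero(m); print('pump',c,u.mean(),v.mean(), ray(P[c],(u.mean(),v.mean()),.185))
pickle.dump(out,open('fit.pkl','wb'))
for c in P:
    im=robot.read_camera(c); im=cv2.resize(im,None,fx=3,fy=3,interpolation=cv2.INTER_CUBIC)
    for n,x in out.items():
        for bb in place(TR if n=='tray' else BOX,*x):
            u=(proj(P[c],bb)*3+1).round().astype(int)
            for a in range(8):
                for k in (1,2,4):
                    if a&k==0: cv2.line(im,u[a].tolist(),u[a|k].tolist(),(255,255,0),1)
    if c=='scene': im=im[420:1020,330:1130+130]
    else: im=im[350:1200,200:1350]
    s=min(800/im.shape[1],600/im.shape[0]); im=cv2.resize(im,None,fx=s,fy=s)
    cv2.imwrite(f'pics/fit_{c}.png',im)
E
python3 fitall.py
```

```text
purple [ 0.2571 -0.2901 -0.023 ] deg 178.7 0.108
blue [ 0.4345 -0.0012  0.3444] deg 19.7 0.092
red [ 0.4214 -0.1167 -0.3351] deg 160.8 0.054
green [ 0.4206 -0.246   3.4304] deg 16.5 0.073
orange [0.4389 0.2302 3.0278] deg 173.5 0.096
black [0.2452 0.2541 3.0816] deg 176.6 0.079
tray [ 0.6178042  -0.00149868 -0.02487952] -1.4254913623043122 0.04525586967913786
pump scene 405.30857142857144 163.06285714285715 [0.55034004 0.39335057 0.185     ]
pump side 139.43708609271522 278.5827814569536 [0.54279541 0.39589587 0.185     ]
```

View pics/fit_scene.png

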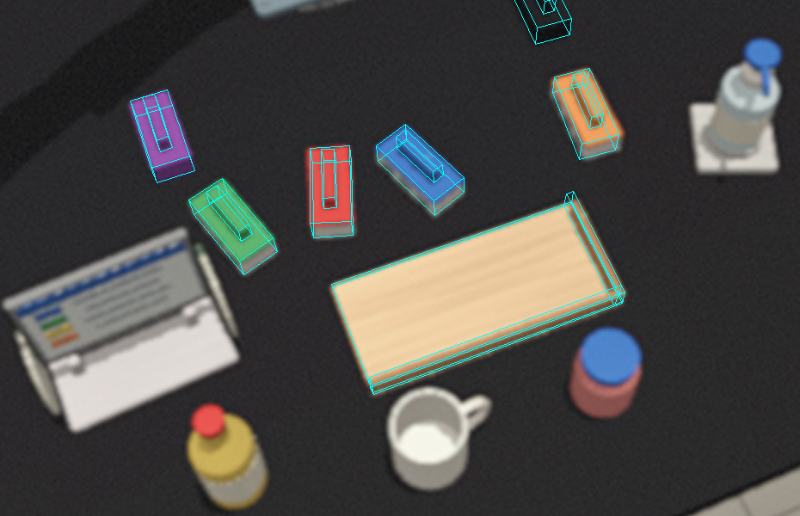

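View pics/fit_side.png

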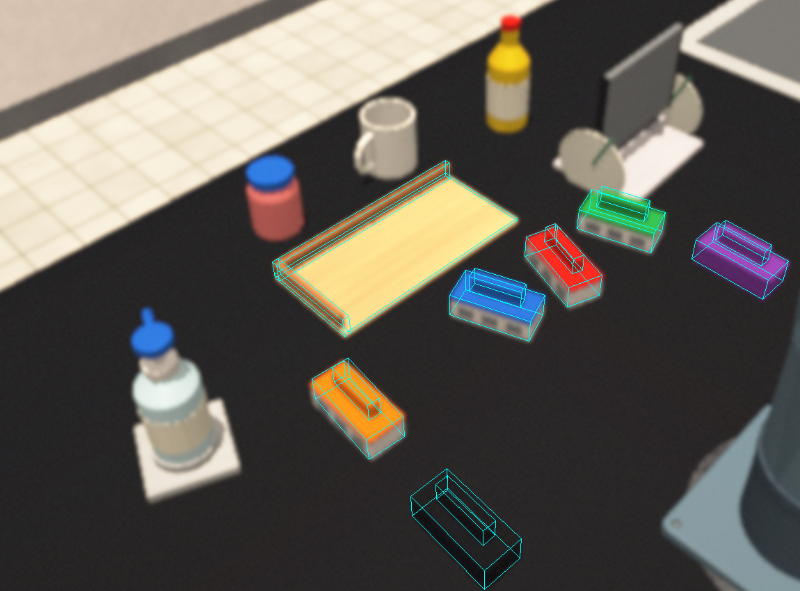

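```bash
cat >> h.py <<'E'
def psi(st):
    R=Ro.from_quat(st['tool_rot']).as_matrix(); return np.degrees(np.arctan2(R[1,1],R[0,1]))
def plan(target,yawdeg=None,st=None):
    """yawdeg: desired world direction (deg, mod 180) of tool y. prints shift in cm in current tool axes (before turn), turn deg"""
    st=st or robot.state(); R=Ro.from_quat(st['tool_rot']).as_matrix()
    d=np.asarray(target)-st['tcp_pos']
    print('clock %.2f tcp %s psi %.1f  w %.4f F %s'%(st['clock'],np.round(st['tcp_pos'],4),psi(st),st['gripper_width'],np.round(st['wrist_force'],1)))
    print('shift tool cm',np.round(R.T@d*100,2),'down-axis',np.round(R[:,0],3))
    if yawdeg is not None:
        t=(yawdeg-psi(st)+90)%180-90
        print('turn about tool x',round(-t if R[2,0]<0 else t,2),'(half-turn alt %.1f)'%(-t+(180 if t>0 else -180)),'q',np.round(st['joints'],2))
E
python3 - <<'E'
from h import *
a=robot.camera_params('scene');b=robot.camera_params('side')
for z in(.185,.192): print(ray(a,(405.3,160.2),z),ray(b,(140,278.1),z))
print(Ro.from_quat(robot.state()['tool_rot']).as_matrix().round(3))
plan([.547,.395,.26],0)
E
```

```text
[0.54086112 0.39887438 0.185     ] [0.54313337 0.3943416  0.185     ]
[0.54488836 0.39479257 0.192     ] [0.5364659  0.39677043 0.192     ]
[[-0.     0.427 -0.904]
 [-0.    -0.904 -0.427]
 [-1.     0.     0.   ]]
clock 1.25 tcp [ 0.2773 -0.5879  0.2313] psi -64.7  w 0.0854 F [ 0.2 -0.9 -0.2]
shift tool cm [ -2.87 -77.38 -66.33] down-axis [-0. -0. -1.]
turn about tool x -64.74 (half-turn alt 115.3) q [ 1.06  0.54 -0.    1.54  0.    1.07 -0.07]
```

Request:
carry_out(commands=[0,-4,0,0,0,0,-2,-2.5,-4,0,0,0,-2.5,-4,0,0,0,-2.5,-4,0,0,0,-2.5,-4,0,0,0,-2.5,-4,0,0,0,-2.5,-4,0,0,0,-2.5,-4,0,0,0,-2.5,-4,0,0,0,-2.5,-4,0,0,0,-2.5,-4,0,0,0,-2.5,-4,0], newtons=25)

```text
clock: 2.45
tcp_pos: [0.5581, -0.1507, 0.2911]
tool_rot: [0.69, 0.154, -0.69, 0.155]
wrist_force: [-0.3, -1.0, -0.3]
gripper_width: -0.0001
```

Run:
```python
from h import *
im=robot.read_camera('wrist');cv2.imwrite('pics/w1.png',im)
plan([.542,.396,.24],83.5)
```

```text
clock 2.50 tcp [ 0.5624 -0.1407  0.2911] psi -64.1  w -0.0006 F [3.6 7.2 0.7]
shift tool cm [  5.42 -49.17 -21.54] down-axis [ 0.004  0.006 -1.   ]
turn about tool x 32.36 (half-turn alt -147.6) q [ 0.34  0.37 -0.22  1.66  0.08  1.13 -1.02]
```

Request:
carry_out(commands=[0,0,0,0,-8.2,0,0,0,0,-8.2,0,0,0,0,-8.2,0,0,0,0,-8.2,0,0,0,0,-8.2,0,0,0,0,-8.2,0,0,0,0,-8.2,0,0,0,0,-8.2,0,0,0,0,-8.2,0,0,0,0,-8.2,0,0,0,0,-8.2,0,0,0,0,-8.2])

```text
clock: 3.7
tcp_pos: [0.5572, -0.1527, 0.2908]
tool_rot: [0.332, 0.624, -0.332, 0.624]
wrist_force: [-0.1, -0.4, -1.0]
gripper_width: -0.0001
```

Request:
carry_out(commands=[0,0,0,0,-8.2,0,0,0,0,-8.2,0,0,0,0,-8.2,0,0,0,0,-8.2,0,0,0,0,-8.2,0,0,0,0,-8.2,0,0,0,0,0])

```text
clock: 4.4
tcp_pos: [0.5571, -0.1528, 0.2907]
tool_rot: [0.044, 0.706, -0.044, 0.706]
wrist_force: [0.3, -0.1, -0.5]
gripper_width: -0.0002
```

Run:
```python
from h import *
im=robot.read_camera('wrist');cv2.imwrite('pics/w2.png',im)
plan([.542,.396,.24],83.5)
```

```text
clock 4.45 tcp [ 0.5572 -0.1527  0.2907] psi 82.7  w -0.0000 F [ 1.1 -0.  -1. ]
shift tool cm [ 5.08 54.23 -8.51] down-axis [-0.  0. -1.]
turn about tool x -0.84 (half-turn alt 179.2) q [ 0.71  0.44 -0.71  1.64  0.31  1.17  1.38]
```

View pics/w2.png

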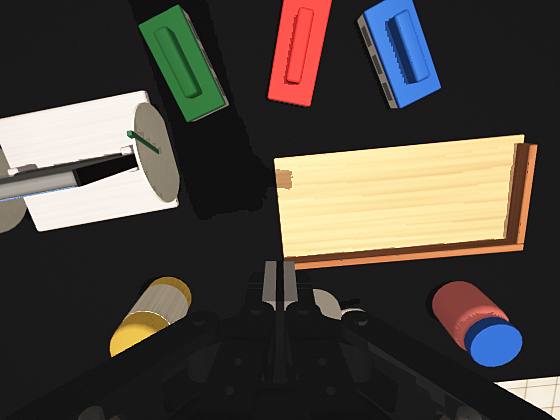

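Request:
carry_out(commands=[0,0,4.5,-0.7,0,0,0,4.5,-0.7,0,0,0,4.5,-0.7,0,0,0,4.5,-0.7,0,0,0,4.5,-0.7,0,0,0,4.5,-0.7,0,0,0,4.5,-0.7,0,0,0,4.5,-0.7,0,0,0,4.5,-0.7,0,0,0,4.5,-0.7,0,0,0,4.0,-0.6,0,0,0,0,0,0])

```text
clock: 5.65
tcp_pos: [0.5395, 0.3505, 0.2909]
tool_rot: [0.044, 0.707, -0.041, 0.705]
wrist_force: [-0.7, 0.2, 1.0]
gripper_width: 0.0001
```

Run:
```python
from h import *
plan([.542,.396,.24],83.5)
im=robot.read_camera('wrist');cv2.imwrite('pics/w3.png',im)
```

```text
clock 5.65 tcp [0.5395 0.3505 0.2909] psi 83.2  w 0.0001 F [-0.7  0.2  1. ]
shift tool cm [ 5.12  4.52 -0.28] down-axis [-0.002  0.005 -1.   ]
turn about tool x -0.35 (half-turn alt 179.7) q [-0.14  0.59 -0.77  1.46  0.41  1.26  0.5 ]
```

View pics/w3.png

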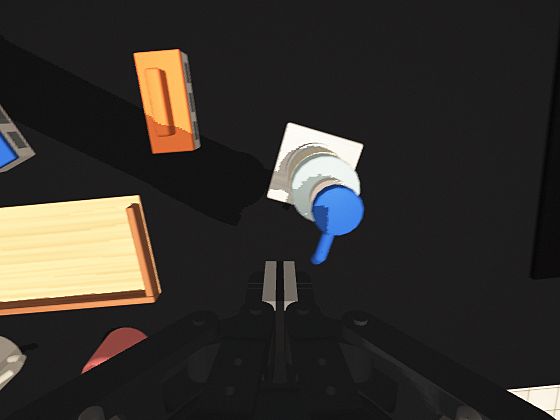

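Run:
```python
from h import *
st=robot.state(); p=wristcam(st); t=ray(p,(338,210),.192); print(t)
t[2]=.215; plan(t,83.5)
```

```text
[0.54132268 0.39194259 0.192     ]
clock 5.70 tcp [0.541  0.3468 0.2907] psi 83.0  w 0.0002 F [0.2 0.2 0.3]
shift tool cm [ 7.57  4.47 -0.51] down-axis [-0.001  0.002 -1.   ]
turn about tool x -0.52 (half-turn alt 179.5) q [-0.14  0.59 -0.77  1.46  0.41  1.26  0.5 ]
```

Request:
carry_out(commands=[0,2,2.3,-0.2,0,0,3,2.2,-0.2,0,0,2.6,0,0,0,0,0,0,0,0,0,1,0,0,0,0,1,0,0,0,0,0,0,0,0])

```text
clock: 6.4
tcp_pos: [0.5447, 0.3872, 0.1942]
tool_rot: [0.044, 0.706, -0.045, 0.706]
wrist_force: [-0.7, -0.1, 0.2]
gripper_width: -0.0
```

Request:
carry_out(commands=[0,0,0.55,-0.45,0,0,0.7,0,0,0,0,0.5,0,0,0,0,0.4,0,0,0,0,0.3,0,0,0,0,0,0,0,0])

```text
clock: 7.0
tcp_pos: [0.5405, 0.3965, 0.177]
tool_rot: [0.045, 0.705, -0.043, 0.706]
wrist_force: [-1.8, 1.3, 9.3]
gripper_width: 0.0
```

Request:
carry_out(commands=[0,0.3,0,0,0,0,0.1,0,0,0,0,0,0,0,0])

```text
clock: 7.3
tcp_pos: [0.5405, 0.3966, 0.1759]
tool_rot: [0.045, 0.705, -0.043, 0.706]
wrist_force: [-6.9, -4.7, 25.2]
gripper_width: 0.0
```

Request:
carry_out(commands=[0,-1,0,0,0,0,-2,0,0,0,0,-3,0,0,0,0,-4,0,0,0,0,0,0,0,0])

```text
clock: 7.8
tcp_pos: [0.5424, 0.3966, 0.2774]
tool_rot: [0.046, 0.704, -0.042, 0.708]
wrist_force: [-0.2, 0.4, 0.1]
gripper_width: -0.0
```

Run:
```python
from h import *
st=robot.state();im=robot.read_camera('wrist');cv2.imwrite('pics/w4.png',im)
plan([.4389,.2302,.2],83.5,st)
cv2.imwrite('pics/sd4.png',cv2.resize(robot.read_camera('side')[230:400,60:300],None,fx=3,fy=3))
m=robot.outline_of('box_d','wrist')
p=wristcam(st)
for d in m:
    print(d['score'],d['bbox'],im[d['pixels']].mean(0).round())
    b=d['bbox']
    r=fit([(p,d['pixels'].astype(float))],BOX,ray(p,(b[0]+b[2]/2,b[1]+b[3]/2),.02)); print(r.x,np.degrees(r.x[2])%180,r.fun)
```

```text
clock 7.80 tcp [0.5424 0.3966 0.2774] psi 82.8  w -0.0000 F [-0.2  0.4  0.1]
shift tool cm [  7.58 -17.85  -8.24] down-axis [ 0.007  0.006 -1.   ]
turn about tool x -0.67 (half-turn alt 179.3) q [-0.23  0.64 -0.75  1.4   0.45  1.26  0.43]
0.9 [81.5, 50.0, 78.8, 105.1] [ 73. 131. 208.]
[0.43893263 0.23247418 3.09846435] 177.52893026310383 0.03199923621137446
0.7 [250.6, 189.5, 55.9, 83.6] [149.  79.  40.]
[ 0.61946849  0.3861905  -0.17681666] 169.86915146107933 0.40446123720895333
```

View pics/w4.png

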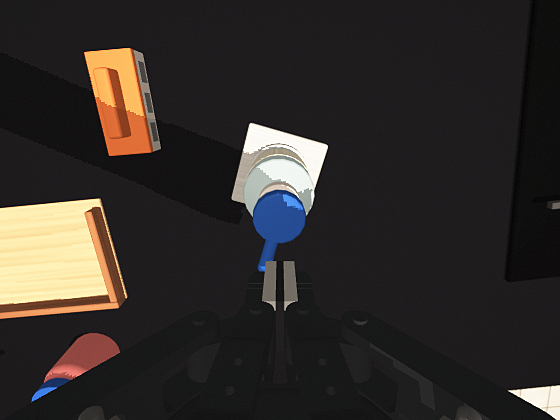

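View pics/sd4.png

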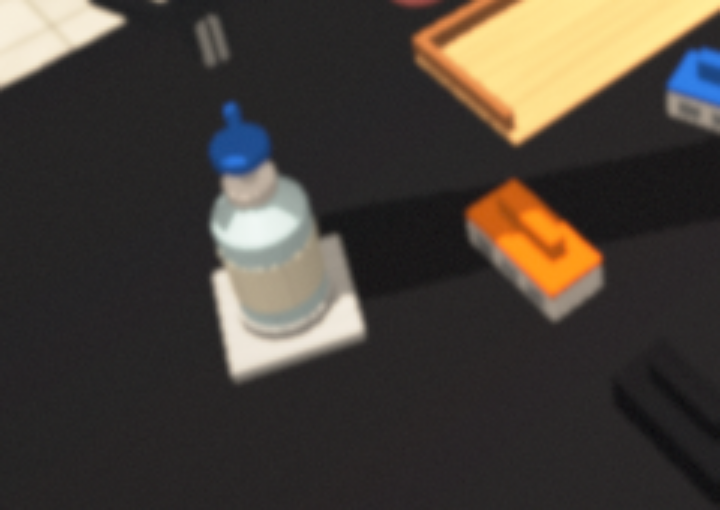

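Request:
carry_out(commands=[7,0,-4,-1.9,-2.2,7,0,-4,-1.9,-2,7,0,-4,-1.9,0,7,1.9,-4,-1.9,0,7,3,-1.8,-0.6,0,7,2.5,0,0,0,7,0,0,0,0,7,0,0,0,0])

```text
clock: 8.75
tcp_pos: [0.4451, 0.2235, 0.1975]
tool_rot: [0.018, 0.707, -0.018, 0.706]
wrist_force: [0.3, -0.6, 0.1]
gripper_width: 0.0703
```

```bash
cat > look.py <<'E'
from h import *
import sys
BGR=dict(orange=(40,130,225),blue=(170,110,60),red=(55,60,205),green=(80,160,80))
def look(name,col,guess,tag):
    st=robot.state();im=robot.read_camera('wrist');cv2.imwrite(f'pics/{tag}.png',im)
    p=wristcam(st); best=None
    for d in robot.outline_of('box_a','wrist'):
        b=d['bbox'];r=fit([(p,d['pixels'].astype(float))],BOX,ray(p,(b[0]+b[2]/2,b[1]+b[3]/2),.02))
        print(round(d['score'],2),np.round(b),im[d['pixels']].mean(0).round(),np.round(r.x[:2],4),round(np.degrees(r.x[2])%180,1),'err',round(r.fun,3))
    return st
if __name__=='__main__': look(0,0,0,sys.argv[1])
E
python3 look.py w5; python3 -c "
from h import *
plan([.439,.2325,.2],87)"
```

```text
0.98 [272.   2.  67.  29.] [34. 34. 36.] [0.2442 0.2547] 177.1 err 0.011
0.89 [260. 126.  56. 116.] [ 80. 158. 239.] [0.4383 0.2322] 177.4 err 0.023
0.71 [  1. 278. 238. 124.] [159. 217. 240.] [ 0.567 -0.025] 88.6 err 0.555
0.6 [  0. 130. 113. 125.] [166. 103.  65.] [ 0.435  -0.0008] 20.8 err 0.041
clock 8.85 tcp [0.446  0.2244 0.1987] psi 87.1  w 0.0704 F [-0.4 -0.1 -0.5]
shift tool cm [-0.13  0.77 -0.74] down-axis [ 0.001  0.001 -1.   ]
turn about tool x 0.11 (half-turn alt -179.9) q [ 0.1   0.44 -0.81  1.93  0.4   0.94  0.61]
```

View pics/w5.png

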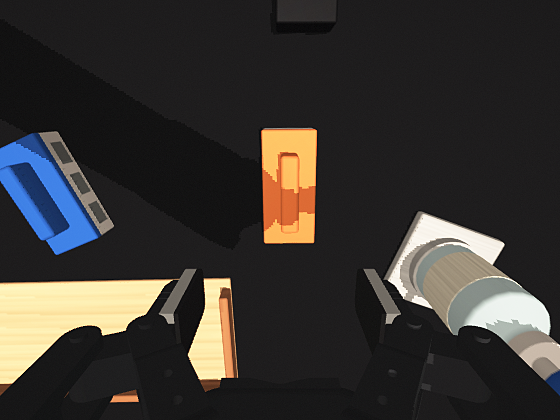

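Request:
carry_out(commands=[5,0,0.75,-0.75,0,5,4,0,0,0,5,4.5,0,0,0,5,4,0,0,0,5,3.1,0,0,0,5,0,0,0,0,5,0,0,0,0], newtons=30)

```text
clock: 9.55
tcp_pos: [0.4384, 0.2325, 0.0428]
tool_rot: [0.018, 0.707, -0.017, 0.707]
wrist_force: [0.2, 0.6, 0.6]
gripper_width: 0.05
```

```bash
python3 -c "
from h import *
cv2.imwrite('pics/w6.png',robot.read_camera('wrist'))
plan([.4383,.2322,.041],87.4)"
```

```text
clock 9.60 tcp [0.4392 0.2326 0.0435] psi 87.1  w 0.0499 F [ 0.4  0.3 -0.3]
shift tool cm [ 0.25 -0.05 -0.09] down-axis [ 0.002  0.002 -1.   ]
turn about tool x -0.31 (half-turn alt 179.7) q [-0.09  0.68 -0.63  2.02  0.65  0.65  0.37]
```

View pics/w6.png

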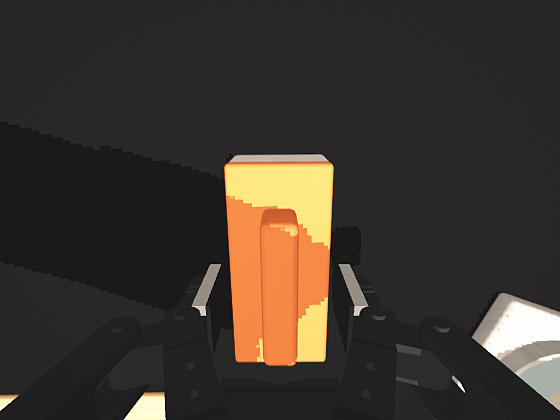

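Request:
carry_out(commands=[1,0,0,0,0,1,0,0,0,0,1,0,0,0,0,1,0,0,0,0,1,0,0,0,0,1,-2,0,0,0,1,-2,0,0,0,1,0,0,0,0], newtons=30)

```text
clock: 10.4
tcp_pos: [0.4397, 0.2319, 0.0838]
tool_rot: [0.019, 0.706, -0.018, 0.708]
wrist_force: [1.0, 0.7, -2.1]
gripper_width: 0.0152
```

```bash
cat > slot.py <<'E'
from h import *
import sys,pickle
T=pickle.load(open('fit.pkl','rb'))['tray'] if len(sys.argv)<4 else None
def slot(k,dx=0,dy=0):
    c,s=np.cos(T[2]),np.sin(T[2]); l=np.array([.01+dx,.125-.05*k+dy]); return np.array([T[0]+c*l[0]-s*l[1],T[1]+s*l[0]+c*l[1]])
if __name__=='__main__':
    k=int(sys.argv[1]);z=float(sys.argv[2])
    print('slot',slot(k)); 
    st=robot.state()
    print('standoff dx-12 dy-8'); plan([*slot(k,-.012,-.008),z],90+np.degrees(T[2]),st)
    print('final'); plan([*slot(k),z],90+np.degrees(T[2]),st)
E
python3 slot.py 0 .08;python3 -c "
from h import *
cv2.imwrite('pics/w7.png',robot.read_camera('wrist'))"
```

```text
slot [0.63091073 0.12321386]
standoff dx-12 dy-8
clock 10.40 tcp [0.4397 0.2319 0.0838] psi 87.0  w 0.0152 F [ 1.   0.7 -2.1]
shift tool cm [  0.42 -10.7   18.47] down-axis [ 0.003  0.002 -1.   ]
turn about tool x -1.54 (half-turn alt 178.5) q [-0.04  0.61 -0.69  2.01  0.59  0.72  0.43]
final
clock 10.40 tcp [0.4397 0.2319 0.0838] psi 87.0  w 0.0152 F [ 1.   0.7 -2.1]
shift tool cm [ 0.43 -9.87 19.65] down-axis [ 0.003  0.002 -1.   ]
turn about tool x -1.54 (half-turn alt 178.5) q [-0.04  0.61 -0.69  2.01  0.59  0.72  0.43]
```

View pics/w7.png

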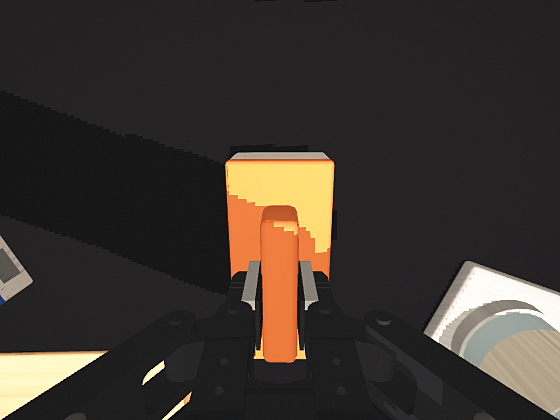

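Request:
carry_out(commands=[1,0,-2,3,-1.5,1,0,-2,3,0,1,0,-2,3,0,1,0,-2,3,0,1,0,-1.6,3,0,1,0,-1,3,0,1,0,0,0,0,1,0,0,0,0])

```text
clock: 11.25
tcp_pos: [0.6145, 0.1193, 0.0803]
tool_rot: [0.009, 0.708, -0.009, 0.706]
wrist_force: [-0.8, 0.6, -2.3]
gripper_width: 0.015
```

```bash
python3 slot.py 0 .049;python3 -c "
from h import *
cv2.imwrite('pics/w8.png',robot.read_camera('wrist'))"
```

```text
slot [0.63091073 0.12321386]
standoff dx-12 dy-8
clock 11.25 tcp [0.6145 0.1193 0.0803] psi 88.5  w 0.0150 F [-0.8  0.6 -2.3]
shift tool cm [ 3.12 -0.37  0.44] down-axis [-0.002 -0.    -1.   ]
turn about tool x -0.09 (half-turn alt 179.9) q [ 0.19  0.79 -0.66  1.67  0.59  0.89  0.83]
final
clock 11.25 tcp [0.6145 0.1193 0.0803] psi 88.5  w 0.0150 F [-0.8  0.6 -2.3]
shift tool cm [3.12 0.43 1.64] down-axis [-0.002 -0.    -1.   ]
turn about tool x -0.09 (half-turn alt 179.9) q [ 0.19  0.79 -0.66  1.67  0.59  0.89  0.83]
```

View pics/w8.png

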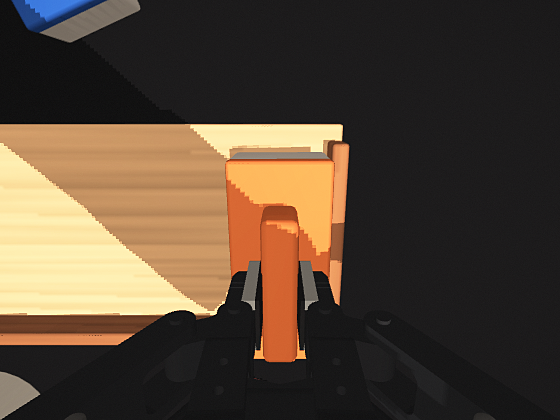

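Request:
carry_out(commands=[1,1,-0.4,0,0,1,1.2,0,0,0,1,0.6,0,0,0,1,0.3,0,0,0,1,0,0,0,0])

```text
clock: 11.8
tcp_pos: [0.6145, 0.1161, 0.0502]
tool_rot: [0.009, 0.707, -0.009, 0.707]
wrist_force: [-0.5, -0.6, -1.7]
gripper_width: 0.0153
```

Request:
carry_out(commands=[1,0.15,0,0,0,1,0.1,0,0,0,1,0,0,0.8,0,1,0,0,0.5,0,1,0,0,0.4,0,1,0,0,0.1,0,1,0,0,0,0])

```text
clock: 12.5
tcp_pos: [0.631, 0.1163, 0.049]
tool_rot: [0.009, 0.708, -0.009, 0.706]
wrist_force: [-10.8, 0.4, 11.4]
gripper_width: 0.0153
```

Request:
carry_out(commands=[1,-0.05,0,0,0,1,0,0.4,0.05,0,1,0,0.2,0,0,1,0,0.2,0.05,0,1,0,0.1,0,0,1,0,0,0,0])

```text
clock: 13.1
tcp_pos: [0.6309, 0.1176, 0.0492]
tool_rot: [0.006, 0.71, -0.015, 0.704]
wrist_force: [-17.2, -14.9, 21.7]
gripper_width: 0.0152
```

```bash
python3 -c "
from h import *
a=robot.read_camera('wrist')
cv2.imwrite('pics/w9.png',a)"
```

```text
(no output)
```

View pics/w9.png

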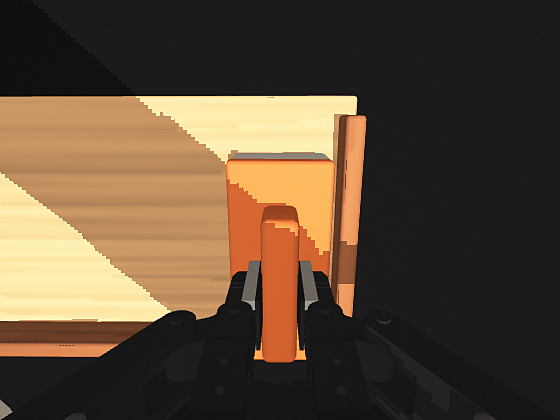

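Request:
carry_out(commands=[1,-0.15,0,-0.1,0,1,-0.1,0,0,0,1,0,0,0,0])

```text
clock: 13.45
tcp_pos: [0.6314, 0.1228, 0.0504]
tool_rot: [0.008, 0.708, -0.01, 0.706]
wrist_force: [-4.7, -3.4, -1.5]
gripper_width: 0.0152
```

Request:
carry_out(commands=[1,0,0.1,0,0,1,0,0.15,0.0,0,1,0,0.1,0.1,0,1,0,0,0,0])

```text
clock: 13.85
tcp_pos: [0.6315, 0.1242, 0.0501]
tool_rot: [0.007, 0.709, -0.012, 0.705]
wrist_force: [-9.6, -7.3, 4.4]
gripper_width: 0.0156
```

```bash
python3 -c "
from h import *
a=robot.read_camera('wrist')
cv2.imwrite('pics/w10.png',a)"
```

```text
(no output)
```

View pics/w10.png

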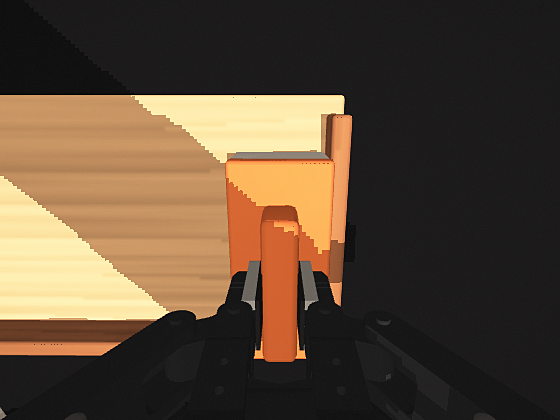

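Request:
carry_out(commands=[1,0,0.15,0,0,1,0,0,0,0,4,0,0,0,0,4,0,0,0,0,4,0,0,0,0,4,-3,0,0,0,4,-5,0,0,0,4,-5,0,0,0])

```text
clock: 14.7
tcp_pos: [0.6342, 0.1299, 0.1825]
tool_rot: [0.009, 0.707, -0.008, 0.707]
wrist_force: [0.8, 0.0, 1.2]
gripper_width: 0.04
```

```bash
python3 look.py w11; python3 -c "
from h import *
plan([.435,0,.2],110)"
```

```text
0.86 [88.  1. 81. 38.] [151. 105.  80.] [ 4.339e-01 -1.000e-04] 19.2 err 0.029
0.76 [241. 134.  62. 122.] [ 72. 141. 232.] [0.6313 0.1237] 178.6 err 0.019
0.41 [ 0.  0.  2. 23.] [46. 51. 56.] [ 0.4183 -0.1174] 164.4 err 0.066
clock 14.80 tcp [0.6389 0.1323 0.1893] psi 88.6  w 0.0402 F [0.2 0.6 0.4]
shift tool cm [ -1.39 -13.72 -20.04] down-axis [ 0.013  0.004 -1.   ]
turn about tool x -21.42 (half-turn alt 158.6) q [ 0.2   0.69 -0.73  1.55  0.5   1.08  0.9 ]
```

View pics/w11.png

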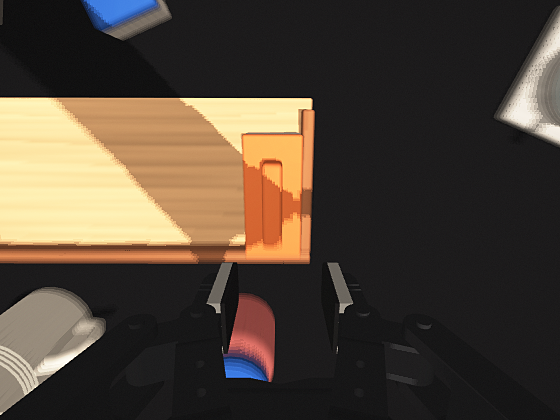

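Request:
carry_out(commands=[5,0,-2.8,-4,0,5,0,-2.8,-4,0,5,0,-2.8,-4,0,5,0,-2.8,-4,0,5,0,-2.5,-4,0,5,0,0,0,-7,5,0,0,0,-7,5,0,0,0,-7,5,0,0,0,0,5,0,0,0,0])

```text
clock: 15.8
tcp_pos: [0.4312, -0.0022, 0.1813]
tool_rot: [-0.119, 0.697, 0.119, 0.697]
wrist_force: [-0.9, 1.0, -0.6]
gripper_width: 0.05
```

```bash
python3 look.py w12; python3 -c "
from h import *
plan([.434,0,.042],109.5)"
```

```text
0.85 [304. 337.  43.  45.] [ 91. 128. 170.] [0.6346 0.1278] 25.7 err 0.641
0.83 [  0.  18.  72. 143.] [ 85. 143.  80.] [ 0.4206 -0.2453] 16.7 err 0.011
0.67 [250. 138.  57. 122.] [188. 109.  57.] [ 0.4344 -0.001 ] 20.1 err 0.021
0.65 [106.  74. 117. 137.] [ 50.  54. 199.] [ 0.4203 -0.1152] 161.8 err 0.033
0.46 [554. 130.   6.  15.] [12. 11. 12.] [0.2426 0.2531] 0.6 err 0.112
clock 15.90 tcp [ 0.4311 -0.0023  0.1813] psi 109.4  w 0.0503 F [-0.8 -0.1  0.3]
shift tool cm [13.93  0.12  0.34] down-axis [ 0.  0. -1.]
turn about tool x -0.06 (half-turn alt 179.9) q [ 0.69  0.38 -0.93  2.1   0.41  0.85  1.43]
```

View pics/w12.png

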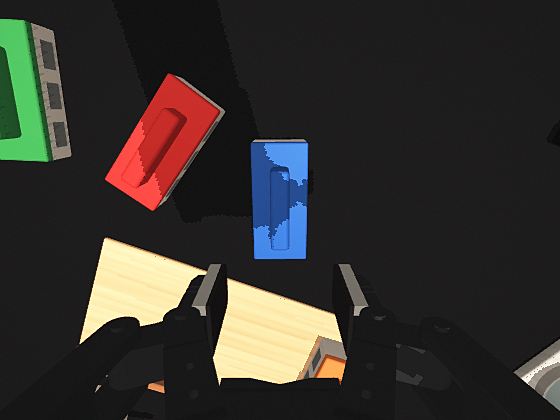

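Request:
carry_out(commands=[5,2,0,0.35,-0.6,5,4,0,0,0,5,4,0,0,0,5,3.8,0,0,0,5,0,0,0,0,1,0,0,0,0,1,0,0,0,0,1,0,0,0,0,1,0,0,0,0,1,-2,0,0,0,1,-2,0,0,0,1,0,0,0,0])

```text
clock: 17.1
tcp_pos: [0.4362, -0.0015, 0.0858]
tool_rot: [-0.124, 0.695, 0.123, 0.698]
wrist_force: [0.5, 0.1, -1.4]
gripper_width: 0.0153
```

```bash
python3 slot.py 1 .08;python3 -c "
from h import *
cv2.imwrite('pics/w13.png',robot.read_camera('wrist'))"
```

```text
slot [0.62966688 0.07322933]
standoff dx-12 dy-8
clock 17.10 tcp [ 0.4362 -0.0015  0.0858] psi 110.1  w 0.0153 F [ 0.5  0.1 -1.4]
shift tool cm [ 0.67  0.07 19.32] down-axis [ 0.005 -0.001 -1.   ]
turn about tool x 21.53 (half-turn alt -158.5) q [ 0.53  0.55 -0.77  2.16  0.63  0.67  1.24]
final
clock 17.10 tcp [ 0.4362 -0.0015  0.0858] psi 110.1  w 0.0153 F [ 0.5  0.1 -1.4]
shift tool cm [ 0.67  0.37 20.73] down-axis [ 0.005 -0.001 -1.   ]
turn about tool x 21.53 (half-turn alt -158.5) q [ 0.53  0.55 -0.77  2.16  0.63  0.67  1.24]
```

View pics/w13.png

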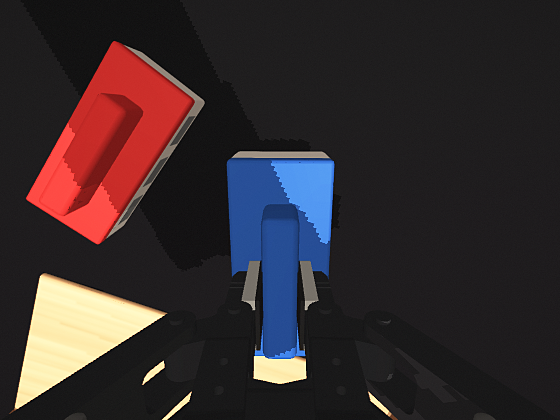

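Request:
carry_out(commands=[1,0,0,0,7.2,1,0,0,0,7.2,1,0,0,0,7.1,1,0,1,3.6,0,1,0,1,3.6,0,1,0,1,3.6,0,1,0,1,3.6,0,1,0,1,3.6,0,1,0,1.0,0,0,1,0,0.5,0,0,1,0,0,0,0])

```text
clock: 18.25
tcp_pos: [0.6141, 0.0604, 0.0826]
tool_rot: [0.008, 0.708, -0.008, 0.706]
wrist_force: [0.3, 0.5, -1.6]
gripper_width: 0.0153
```

```bash
python3 slot.py 1 .05;python3 -c "
from h import *
cv2.imwrite('pics/w14.png',robot.read_camera('wrist'))"
```

```text
slot [0.62966688 0.07322933]
standoff dx-12 dy-8
clock 18.25 tcp [0.6141 0.0604 0.0826] psi 88.8  w 0.0153 F [ 0.3  0.5 -1.6]
shift tool cm [3.26 0.52 0.33] down-axis [-0.002 -0.    -1.   ]
turn about tool x 0.19 (half-turn alt -179.8) q [ 0.27  0.76 -0.64  1.7   0.57  0.88  0.94]
final
clock 18.25 tcp [0.6141 0.0604 0.0826] psi 88.8  w 0.0153 F [ 0.3  0.5 -1.6]
shift tool cm [3.26 1.32 1.53] down-axis [-0.002 -0.    -1.   ]
turn about tool x 0.19 (half-turn alt -179.8) q [ 0.27  0.76 -0.64  1.7   0.57  0.88  0.94]
```

View pics/w14.png

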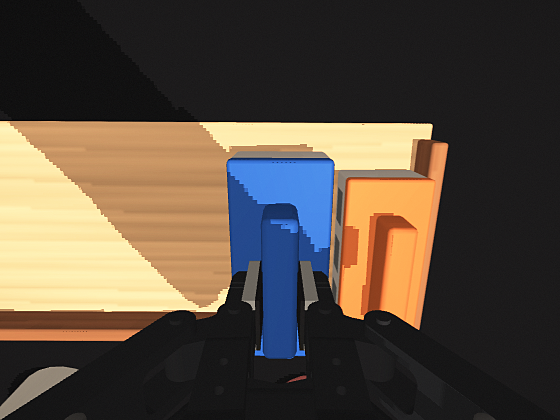

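Request:
carry_out(commands=[1,1.5,0,0,0,1,1.0,0,0,0,1,0.5,0,0,0,1,0,0,0,0,1,0,0,0,0])

```text
clock: 18.8
tcp_pos: [0.6157, 0.0594, 0.0532]
tool_rot: [0.008, 0.707, -0.008, 0.707]
wrist_force: [0.1, -0.5, -0.7]
gripper_width: 0.0152
```

Request:
carry_out(commands=[1,0.1,0,0,0,1,0,0,0,0])

```text
clock: 19.0
tcp_pos: [0.6159, 0.0594, 0.0524]
tool_rot: [0.008, 0.707, -0.008, 0.707]
wrist_force: [0.2, 0.3, -1.5]
gripper_width: 0.0152
```

Slide to the long ledge, then toward orange.

Request:
carry_out(commands=[1,0.1,0,0.5,0,1,0,0,0.5,0,1,0,0,0.4,0,1,0,0,0.2,0,1,0,0,0,0])

```text
clock: 19.5
tcp_pos: [0.6296, 0.0592, 0.0512]
tool_rot: [0.008, 0.709, -0.009, 0.705]
wrist_force: [-8.5, -0.5, 6.7]
gripper_width: 0.015
```

Request:
carry_out(commands=[1,-0.1,0.4,-0.05,0,1,0,0.4,0,0,1,0,0.3,0,0,1,0,0.2,0,0,1,0,0.1,0,0,1,0,0,0,0])

```text
clock: 20.1
tcp_pos: [0.6301, 0.0724, 0.0515]
tool_rot: [0.008, 0.708, -0.009, 0.706]
wrist_force: [-5.4, -3.6, -1.2]
gripper_width: 0.0151
```

Request:
carry_out(commands=[1,0,0.2,0.05,0,1,0,0.15,0,0,1,0,0,0.1,0,1,0,0,0,0])

```text
clock: 20.5
tcp_pos: [0.6301, 0.0739, 0.0515]
tool_rot: [0.007, 0.71, -0.011, 0.705]
wrist_force: [-10.6, -7.1, 6.4]
gripper_width: 0.015
```

```bash
python3 -c "
from h import *
cv2.imwrite('pics/w15.png',robot.read_camera('wrist'))"
```

```text
(no output)
```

View pics/w15.png

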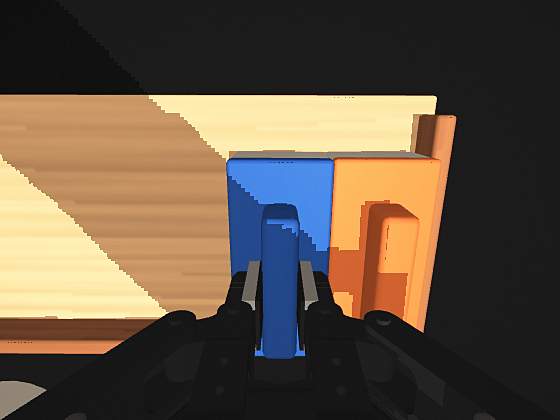

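Request:
carry_out(commands=[4,0,0,0,0,4,0,0,0,0,4,0,0,0,0,4,-3,0,0,0,4,-5,0,0,0,4,-5,0,0,0])

```text
clock: 21.15
tcp_pos: [0.633, 0.0771, 0.1835]
tool_rot: [0.008, 0.707, -0.008, 0.707]
wrist_force: [1.8, -0.7, -0.1]
gripper_width: 0.0399
```

Request:
carry_out(commands=[5,0,-3.2,-3.4,0,5,0,-3.2,-3.4,0,5,0,-3.2,-3.4,0,5,0,-3.2,-3.4,0,5,0,-3.2,-3.4,0,5,0,-3.2,-3.4,0,5,0,0,0,8,5,0,0,0,8,5,0,0,0,0.8,5,0,0,0,0,5,0,0,0,0])

```text
clock: 22.25
tcp_pos: [0.4251, -0.1101, 0.1824]
tool_rot: [0.11, 0.698, -0.11, 0.699]
wrist_force: [-0.8, -0.5, 0.4]
gripper_width: 0.0499
```

```bash
python3 look.py w16; python3 -c "
from h import *
plan([.4203,-.1152,.042],71.8)"
```

```text
0.94 [465. 264.  77. 114.] [156.  99.  67.] [0.633  0.0768] 178.7 err 0.095
0.94 [  0.   0.  85. 147.] [119.  47. 106.] [ 0.2557 -0.289 ] 0.5 err 0.015
0.8 [241. 131.  59. 123.] [ 56.  61. 218.] [ 0.4202 -0.1154] 162.5 err 0.023
0.6 [513. 253.  47. 113.] [ 81. 138. 210.] [0.636  0.1496] 179.3 err 0.21
0.58 [ 82. 168. 125. 121.] [ 85. 155.  76.] [ 0.4203 -0.2438] 16.6 err 0.048
clock 22.35 tcp [ 0.4249 -0.1102  0.1823] psi 72.0  w 0.0500 F [-0.8 -0.4 -0.8]
shift tool cm [14.03 -0.62 -0.29] down-axis [ 0.  0. -1.]
turn about tool x 0.2 (half-turn alt -179.8) q [ 0.78  0.34 -0.73  2.08  0.3   0.83  1.12]
```

View pics/w16.png

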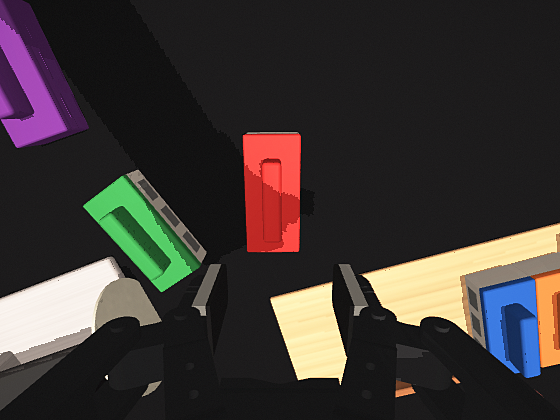

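Request:
carry_out(commands=[5,2,-0.6,-0.3,-0.4,5,4,0,0,0,5,4,0,0,0,5,3.9,0,0,0,5,0,0,0,0,1,0,0,0,0,1,0,0,0,0,1,0,0,0,0,1,0,0,0,0,1,-2,0,0,0,1,-2,0,0,0,1,0,0,0,0])

```text
clock: 23.55
tcp_pos: [0.4219, -0.1161, 0.0859]
tool_rot: [0.109, 0.697, -0.11, 0.7]
wrist_force: [0.6, 0.6, -2.4]
gripper_width: 0.0154
```

```bash
python3 slot.py 2 .08;python3 -c "
from h import *
cv2.imwrite('pics/w17.png',robot.read_camera('wrist'))"
```

```text
slot [0.62842303 0.02324481]
standoff dx-12 dy-8
clock 23.55 tcp [ 0.4219 -0.1161  0.0859] psi 72.2  w 0.0154 F [ 0.6  0.6 -2.4]
shift tool cm [ 0.67 18.47 14.48] down-axis [ 0.005 -0.002 -1.   ]
turn about tool x -16.35 (half-turn alt 163.7) q [ 0.67  0.5  -0.61  2.16  0.5   0.61  0.96]
final
clock 23.55 tcp [ 0.4219 -0.1161  0.0859] psi 72.2  w 0.0154 F [ 0.6  0.6 -2.4]
shift tool cm [ 0.67 19.58 15.41] down-axis [ 0.005 -0.002 -1.   ]
turn about tool x -16.35 (half-turn alt 163.7) q [ 0.67  0.5  -0.61  2.16  0.5   0.61  0.96]
```

View pics/w17.png

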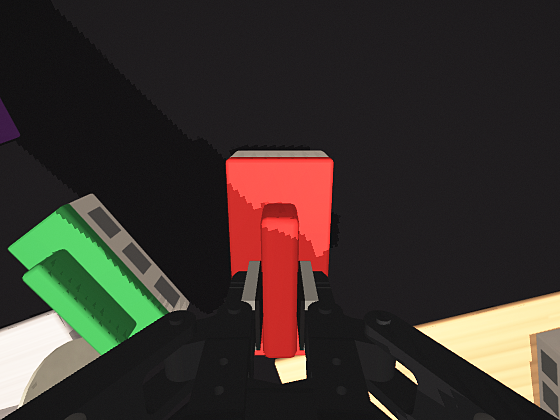

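Request:
carry_out(commands=[1,0,0,0,-8.2,1,0,0,0,-8.2,1,0,2.2,3.2,0,1,0,2.2,3.2,0,1,0,2.2,3.2,0,1,0,2.2,3.2,0,1,0,2.2,3.2,0,1,0,2.4,3.0,0,1,0,0,0,0,1,0,0,0,0])

```text
clock: 24.6
tcp_pos: [0.6125, 0.0147, 0.0822]
tool_rot: [0.008, 0.708, -0.008, 0.707]
wrist_force: [-0.1, -0.6, -2.5]
gripper_width: 0.0154
```

```bash
python3 slot.py 2 .052;python3 -c "
from h import *
cv2.imwrite('pics/w18.png',robot.read_camera('wrist'))"
```

```text
slot [0.62842303 0.02324481]
standoff dx-12 dy-8
clock 24.60 tcp [0.6125 0.0147 0.0822] psi 88.7  w 0.0154 F [-0.1 -0.6 -2.5]
shift tool cm [3.02 0.09 0.37] down-axis [-0.001 -0.    -1.   ]
turn about tool x 0.16 (half-turn alt -179.8) q [ 0.35  0.76 -0.64  1.71  0.57  0.87  1.01]
final
clock 24.60 tcp [0.6125 0.0147 0.0822] psi 88.7  w 0.0154 F [-0.1 -0.6 -2.5]
shift tool cm [3.02 0.89 1.58] down-axis [-0.001 -0.    -1.   ]
turn about tool x 0.16 (half-turn alt -179.8) q [ 0.35  0.76 -0.64  1.71  0.57  0.87  1.01]
```

View pics/w18.png

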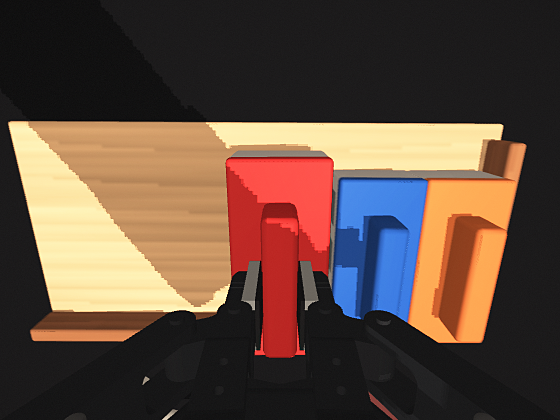

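Request:
carry_out(commands=[1,1.5,-0.2,0,0,1,1.0,0,0,0,1,0.5,0,0,0,1,0.15,0,0,0,1,0,0,0.6,0,1,0,0,0.5,0,1,0,0,0.4,0,1,0,0,0.2,0,1,0,0,0,0])

```text
clock: 25.55
tcp_pos: [0.6288, 0.0116, 0.0514]
tool_rot: [0.008, 0.708, -0.009, 0.706]
wrist_force: [-5.3, -0.0, 1.5]
gripper_width: 0.0147
```

Request:
carry_out(commands=[1,0,0.4,0,0,1,0,0.4,0,0,1,0,0.2,0,0,1,0,0.15,0,0,1,0,0.15,0,0,1,0,0,0,0])

```text
clock: 26.15
tcp_pos: [0.6291, 0.0221, 0.0514]
tool_rot: [0.007, 0.708, -0.01, 0.706]
wrist_force: [-4.6, -3.8, 4.6]
gripper_width: 0.0156
```

Request:
carry_out(commands=[1,0,0.2,0.1,0,1,0,0.15,0,0,1,0,0,0,0])

```text
clock: 26.45
tcp_pos: [0.6291, 0.0233, 0.0515]
tool_rot: [0.007, 0.709, -0.012, 0.705]
wrist_force: [-10.1, -8.3, 10.2]
gripper_width: 0.0151
```

```bash
python3 -c "
from h import *
cv2.imwrite('pics/w19.png',robot.read_camera('wrist'))"
```

```text
(no output)
```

View pics/w19.png

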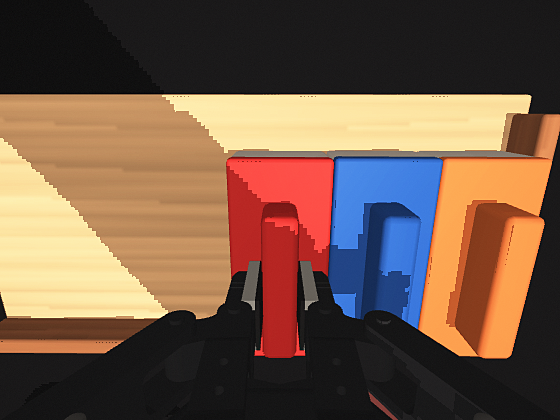

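Request:
carry_out(commands=[4,0,0,0,0,4,0,0,0,0,4,0,0,0,0,4,-3,0,0,0,4,-5,0,0,0,4,-5,0,0,0,4,-5,0,0,0])

```text
clock: 27.2
tcp_pos: [0.6314, 0.0288, 0.2338]
tool_rot: [0.008, 0.707, -0.008, 0.707]
wrist_force: [1.7, -1.2, -0.6]
gripper_width: 0.0401
```

Request:
carry_out(commands=[5,0,-3.8,-2.9,0,5,0,-3.8,-2.9,0,5,0,-3.8,-2.9,0,5,0,-3.8,-2.9,0,5,0,-3.8,-2.9,0,5,0,-3.8,-2.9,0,5,0,-3.8,-2.9,0,5,0,0,0,-7,5,0,0,0,-7,5,0,0,0,-4,5,0,0,0,0])

```text
clock: 28.3
tcp_pos: [0.4226, -0.2328, 0.232]
tool_rot: [-0.103, 0.699, 0.103, 0.7]
wrist_force: [0.3, 0.4, -1.0]
gripper_width: 0.0502
```

```bash
python3 look.py w20; python3 -c "
from h import *
plan([.4203,-.2438,.042],106.6)"
```

```text
0.8 [229.   3.  69.  66.] [109.  47.  97.] [ 0.2552 -0.2886] 180.0 err 0.024
0.73 [244. 126.  52. 106.] [ 78. 152.  65.] [ 0.4205 -0.2443] 16.7 err 0.019
0.66 [506. 365.  27.  23.] [ 87. 104. 129.] [0.5785 0.2048] 69.6 err 0.93
0.64 [394. 377.  61.  42.] [ 50.  54. 184.] [0.7017 0.0573] 44.4 err 0.292
0.6 [455. 378.   7.  11.] [171.  93.  47.] [0.6755 0.1157] 49.1 err 0.965
clock 28.40 tcp [ 0.4226 -0.2328  0.2319] psi 106.6  w 0.0502 F [ 1.2 -0.1  0.3]
shift tool cm [18.99 -0.99 -0.54] down-axis [ 0.001  0.    -1.   ]
turn about tool x -0.02 (half-turn alt 180.0) q [ 1.1   0.36 -0.84  1.93  0.32  0.98  1.98]
```

View pics/w20.png

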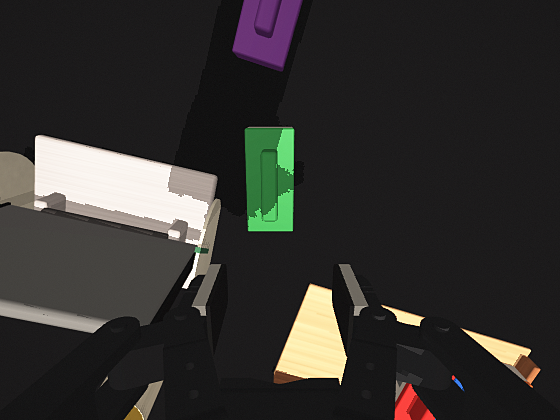

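Run:
```python
from h import *
st=robot.state();p=wristcam(st)
for uv in [(217,177),(37,136)]: print('foot',ray(p,uv,.012))
for uv in [(202,250)]: print('disc top?',ray(p,uv,.05),ray(p,uv,.08))
print('panel top edge far right/left?',[ray(p,uv,.19) for uv in [(158,335)]])
s=robot.camera_params('scene')
# foot front corners in scene (crop scale .86*3)
f=lambda u,v:((330+u/.86)/3,(420+v/.86)/3)
for uv in [(77,432),(239,357)]: print('foot front',ray(s,f(*uv),.012))
```

```text
foot [ 0.43607852 -0.30121341  0.012     ]
foot [ 0.44792961 -0.49646896  0.012     ]
disc top? [ 0.50844318 -0.29346132  0.05      ] [ 0.49355583 -0.28989168  0.08      ]
panel top edge far right/left? [array([ 0.5073039, -0.29143  ,  0.19     ])]
foot front [ 0.60625202 -0.48885554  0.012     ]
foot front [ 0.59044738 -0.29188815  0.012     ]
```

Request:
carry_out(commands=[4,3,-1.0,-0.55,-0.1,4,4,0,0,0,4,4,0,0,0,4,4,0,0,0,4,3.9,0,0,0,4,0,0,0,0,4,0,0,0,0])

```text
clock: 29.1
tcp_pos: [0.4202, -0.2436, 0.0433]
tool_rot: [-0.103, 0.7, 0.103, 0.699]
wrist_force: [-0.4, 0.2, 0.3]
gripper_width: 0.0397
```

```bash
python3 -c "
from h import *
plan([.4205,-.2443,.042],106.7)
cv2.imwrite('pics/w21.png',robot.read_camera('wrist'))"
```

```text
clock 29.10 tcp [ 0.4202 -0.2436  0.0433] psi 106.8  w 0.0397 F [-0.4  0.2  0.3]
shift tool cm [ 0.13 -0.07  0.01] down-axis [-0.     0.001 -1.   ]
turn about tool x 0.07 (half-turn alt -179.9) q [ 0.92  0.66 -0.61  2.05  0.64  0.63  1.73]
```

View pics/w21.png

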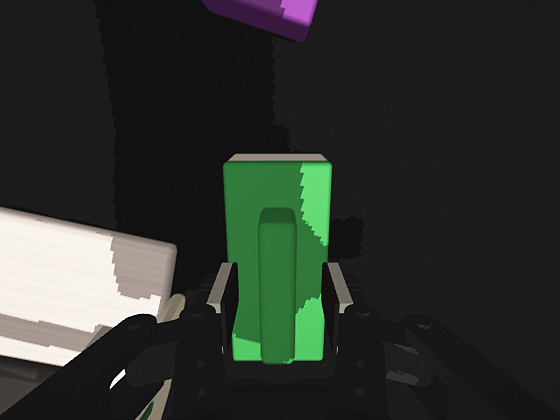

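Request:
carry_out(commands=[1,0,0,0,0,1,0,0,0,0,1,0,0,0,0,1,0,0,0,0,1,-2,0,0,0,1,-2,0,0,0,1,0,3,0,0,1,0,3,0,0,1,0,0,0,6,1,0,0,0,6,1,0,0,0,6,1,0,0,0,0])

```text
clock: 30.35
tcp_pos: [0.4028, -0.1869, 0.0836]
tool_rot: [0.008, 0.707, -0.008, 0.707]
wrist_force: [-0.1, 0.4, -1.3]
gripper_width: 0.0149
```

```bash
python3 slot.py 3 .08;python3 -c "
from h import *
cv2.imwrite('pics/w22.png',robot.read_camera('wrist'))"
```

```text
slot [ 0.62717918 -0.02673972]
standoff dx-12 dy-8
clock 30.35 tcp [ 0.4028 -0.1869  0.0836] psi 88.7  w 0.0149 F [-0.1  0.4 -1.3]
shift tool cm [ 0.36 15.73 20.86] down-axis [ 0.001 -0.001 -1.   ]
turn about tool x 0.13 (half-turn alt -179.9) q [ 0.84  0.52 -0.61  2.14  0.51  0.62  1.42]
final
clock 30.35 tcp [ 0.4028 -0.1869  0.0836] psi 88.7  w 0.0149 F [-0.1  0.4 -1.3]
shift tool cm [ 0.36 16.52 22.07] down-axis [ 0.001 -0.001 -1.   ]
turn about tool x 0.13 (half-turn alt -179.9) q [ 0.84  0.52 -0.61  2.14  0.51  0.62  1.42]
```

View pics/w22.png

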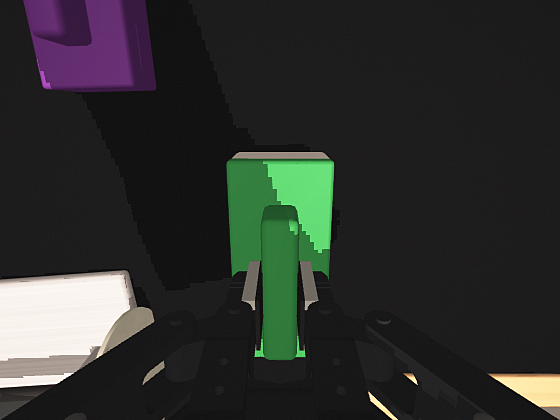

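Request:
carry_out(commands=[1,0,2.5,3.5,0,1,0,2.5,3.5,0,1,0,2.5,3.5,0,1,0,2.5,3.5,0,1,0,2.5,3.5,0,1,0,2.5,3,0,1,0,0,0,0,1,0,0,0,0])

```text
clock: 31.2
tcp_pos: [0.6108, -0.0403, 0.0827]
tool_rot: [0.007, 0.707, -0.006, 0.707]
wrist_force: [-0.5, -0.5, -1.0]
gripper_width: 0.0153
```

```bash
python3 slot.py 3 .052;python3 -c "
from h import *
cv2.imwrite('pics/w23.png',robot.read_camera('wrist'))"
```

```text
slot [ 0.62717918 -0.02673972]
standoff dx-12 dy-8
clock 31.20 tcp [ 0.6108 -0.0403  0.0827] psi 89.0  w 0.0153 F [-0.5 -0.5 -1. ]
shift tool cm [3.07 0.6  0.4 ] down-axis [-0.     0.001 -1.   ]
turn about tool x 0.38 (half-turn alt -179.6) q [ 0.4   0.74 -0.58  1.71  0.52  0.85  1.14]
final
clock 31.20 tcp [ 0.6108 -0.0403  0.0827] psi 89.0  w 0.0153 F [-0.5 -0.5 -1. ]
shift tool cm [3.07 1.39 1.61] down-axis [-0.     0.001 -1.   ]
turn about tool x 0.38 (half-turn alt -179.6) q [ 0.4   0.74 -0.58  1.71  0.52  0.85  1.14]
```

View pics/w23.png

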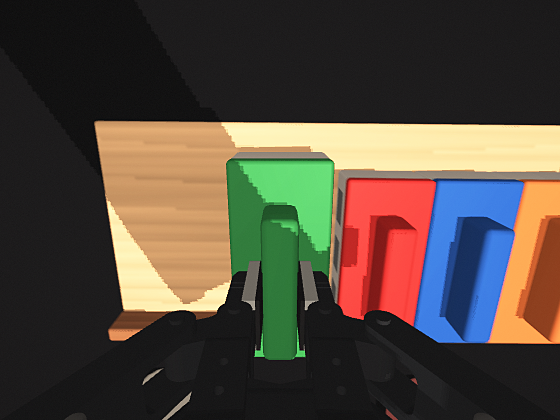

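Request:
carry_out(commands=[1,1.5,0,0,0.4,1,1.0,0,0,0,1,0.5,0,0,0,1,0.2,0,0,0,1,0,0,0.6,0,1,0,0,0.5,0,1,0,0,0.4,0,1,0,0,0.2,0,1,0,0,0,0])

```text
clock: 32.15
tcp_pos: [0.6266, -0.0418, 0.0506]
tool_rot: [0.01, 0.708, -0.01, 0.706]
wrist_force: [-4.6, 0.1, 5.0]
gripper_width: 0.0154
```

Request:
carry_out(commands=[1,0,0.4,0,0,1,0,0.4,0,0,1,0,0.3,0,0,1,0,0.2,0,0,1,0,0.1,0,0,1,0,0,0,0])

```text
clock: 32.75
tcp_pos: [0.6268, -0.0309, 0.0507]
tool_rot: [0.009, 0.708, -0.012, 0.706]
wrist_force: [-5.3, -5.7, 7.0]
gripper_width: 0.015
```

Request:
carry_out(commands=[1,-0.1,0.2,0,0,1,0,0.2,0.05,0,1,0,0.1,0,0,1,0,0,0,0])

```text
clock: 33.15
tcp_pos: [0.6272, -0.026, 0.0512]
tool_rot: [0.009, 0.708, -0.012, 0.706]
wrist_force: [-6.1, -7.7, 3.1]
gripper_width: 0.0151
```

Request:
carry_out(commands=[1,0,0.15,0.1,0,1,0,0.15,0,0,1,0,0,0,0])

```text
clock: 33.45
tcp_pos: [0.6272, -0.0259, 0.0512]
tool_rot: [0.008, 0.709, -0.014, 0.705]
wrist_force: [-9.8, -13.3, 8.9]
gripper_width: 0.0152
```

```bash
python3 -c "
from h import *
cv2.imwrite('pics/w24.png',robot.read_camera('wrist'))"
```

```text
(no output)
```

View pics/w24.png

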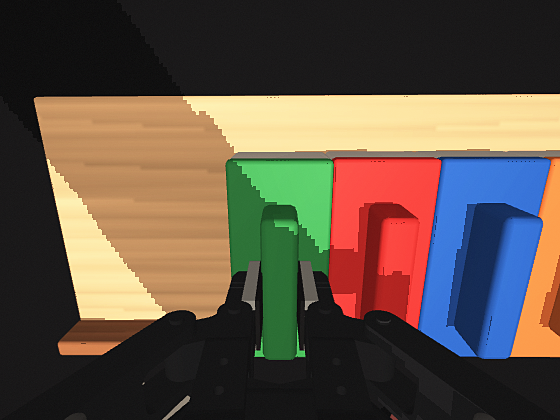

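Request:
carry_out(commands=[4,0,0,0,0,4,0,0,0,0,4,0,0,0,0,4,-3,0,0,0,4,-5,0,0,0,4,-5,0,0,0,4,-4,3,-4,0,4,0,3,-4,0,4,0,3,0,0,4,0,0,0,0,4,0,0,0,0])

```text
clock: 34.6
tcp_pos: [0.5614, 0.0668, 0.2134]
tool_rot: [0.009, 0.707, -0.009, 0.707]
wrist_force: [0.3, -0.6, 1.1]
gripper_width: 0.04
```

```bash
python3 look.py w25
python3 - <<'E'
import cv2
im=cv2.imread('pics/w25.png')[80:330,130:480]
cv2.imwrite('pics/w25z.png',cv2.resize(im,None,fx=2.2,fy=2.2,interpolation=cv2.INTER_CUBIC))
E
```

```text
0.98 [312. 197.  51. 106.] [ 87. 164. 236.] [0.6314 0.126 ] 0.2 err 0.289
0.89 [263. 197.  48. 106.] [210. 123.  67.] [0.6317 0.074 ] 178.7 err 0.028
0.88 [213. 196.  52. 107.] [ 59.  63. 212.] [0.6296 0.023 ] 178.3 err 0.168
0.87 [162. 196.  57. 104.] [ 79. 152.  69.] [ 0.6281 -0.0308] 174.3 err 0.207
```

View pics/w25z.png

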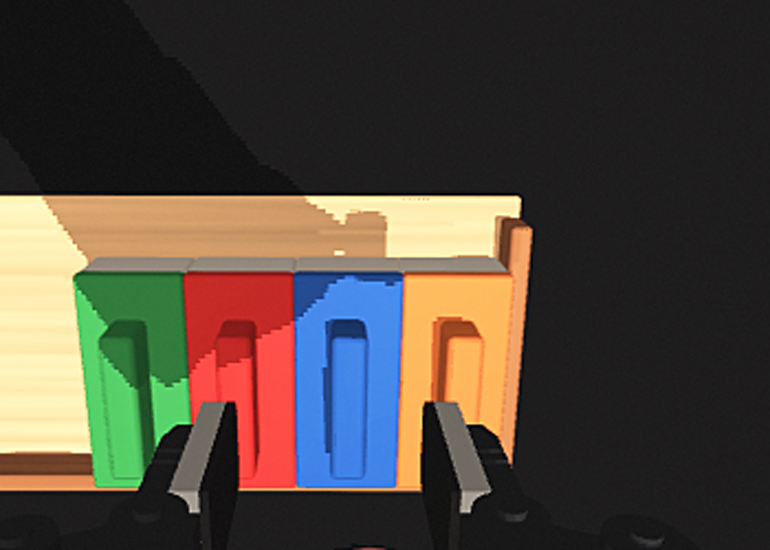

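Request:
carry_out(commands=[4,-2,-4,-1.2,0,4,-2,-4,-1.2,0,4,-2,-4,-1.2,0,4,-2,-4,-1.2,0,4,-1,-4.2,-1.2,0,4,-1,-4.2,-1.2,0,4,0,-4.2,-1.2,0,4,0,-4.2,-1.2,0,4,0,-4.2,-1.2,0,4,0,-4.2,-1.2,0,4,0,0,0,0,4,0,0,0,0])

```text
clock: 35.9
tcp_pos: [0.4283, -0.3444, 0.3126]
tool_rot: [0.012, 0.707, -0.011, 0.707]
wrist_force: [0.1, 0.6, 0.3]
gripper_width: 0.0399
```

```bash
cat > scr.py <<'E'
from h import *
import pickle,sys
tag=sys.argv[1]
st=robot.state(); obs={}
for c in ('wrist','scene','side'):
    im=robot.read_camera(c); cv2.imwrite(f'pics/{c}_{tag}.png',im)
    p=wristcam(st) if c=='wrist' else robot.camera_params(c)
    for n in ('screen','stand'):
        o=robot.outline_of(n,c)
        for d in o: print(c,n,round(d['score'],2),np.round(d['bbox']))
        if o: obs[c,n]=(p,o[0]['pixels'])
pickle.dump(obs,open(f'scr_{tag}.pkl','wb')); plan([.5,-.4,.3],90,st)
E
python3 scr.py s1
```

```text
wrist screen 0.83 [115. 232. 214.  87.]
wrist stand 0.63 [113. 172. 216. 141.]
wrist stand 0.45 [521. 356.  38.  60.]
scene screen 0.83 [110. 226.  82.  56.]
scene screen 0.68 [332. 267.  28.  35.]
scene stand 0.84 [112. 227.  88.  81.]
side screen 0.83 [353. 128.  40.  61.]
side stand 0.74 [335. 126.  69.  84.]
side stand 0.47 [231. 216.  36.  34.]
clock 35.90 tcp [ 0.4283 -0.3444  0.3126] psi 88.1  w 0.0399 F [0.1 0.6 0.3]
shift tool cm [ 1.25 -5.32  7.35] down-axis [-0.     0.001 -1.   ]
turn about tool x -1.88 (half-turn alt 178.1) q [ 1.08  0.35 -0.61  1.68  0.21  1.18  1.95]
```

View pics/wrist_s1.png

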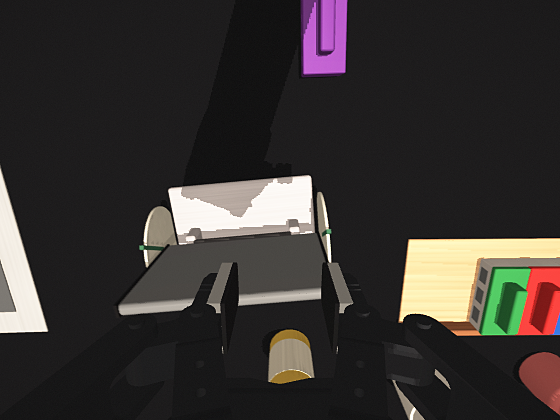

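View pics/side_s1.png

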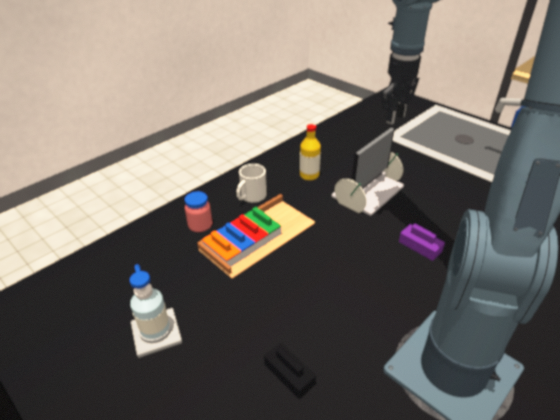

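View pics/scene_s1.png

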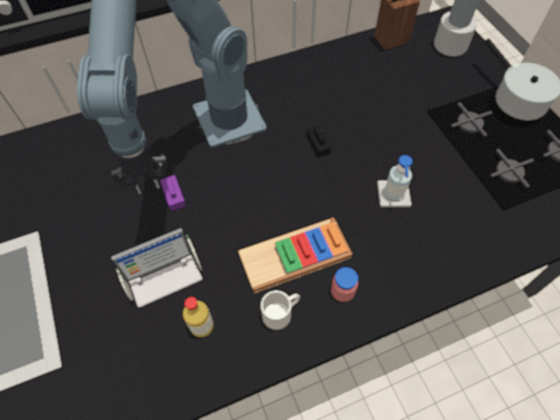

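```bash
cat > scrfit.py <<'E'
from h import *
import pickle,sys
tag=sys.argv[1]; obs=pickle.load(open(f'scr_{tag}.pkl','rb'))
def panel(x,y,yaw,lean,h=.15,r0=.0):
    b=blk(.012,.2,r0,h); c,s=np.cos(lean),np.sin(lean)
    q=np.c_[b[:,0]*c-b[:,2]*s,b[:,1],b[:,0]*s+b[:,2]*c+.045]
    return place([q],x,y,yaw)
FING=np.ones((420,560)); FING[255:,]=1
fm=np.zeros((420,560),np.uint8); cv2.fillPoly(fm,[np.array([[195,262],[370,262],[420,320],[560,420],[0,420],[135,320]])],1)
use=[(c,obs[c,'screen']) for c in ('scene','side','wrist') if (c,'screen') in obs and c in (sys.argv[2] if len(sys.argv)>2 else 'scene,side,wrist')]
def cost(v):
    t=0
    for c,(p,m) in use:
        r=mask(p,panel(*v),2); w=(1-fm) if c=='wrist' else 1
        t+=1-(np.minimum(r,m)*w).sum()/(np.maximum(r,m)*w).sum()
    return t/len(use)
best=None
for l in (-.3,0,.3):
    v0=np.array([.51,-.395,.06,l]); S=[v0]+[v0+d for d in np.diag([.02,.02,.1,.2])]
    r=minimize(cost,v0,method='Nelder-Mead',options=dict(initial_simplex=np.array(S),xatol=2e-4,fatol=1e-4,maxiter=300))
    print(np.round(r.x,4),round(np.degrees(r.x[3]),1),round(r.fun,4))
    if best is None or r.fun<best.fun: best=r
for c in ('scene','side','wrist'):
    im=cv2.imread(f'pics/{c}_{tag}.png'); p=obs[c,'screen'][0] if (c,'screen') in obs else robot.camera_params(c)
    k=5 if c!='wrist' else 2
    im=cv2.resize(im,None,fx=k,fy=k,interpolation=cv2.INTER_CUBIC)
    u=(proj(p,panel(*best.x)[0])*k+(k-1)/2).round().astype(int)
    for a in range(8):
        for b in (1,2,4):
            if a&b==0: cv2.line(im,u[a].tolist(),u[a|b].tolist(),(255,255,0),1)
    ctr=u.mean(0).astype(int); x0=max(0,ctr[0]-300);y0=max(0,ctr[1]-250)
    cv2.imwrite(f'pics/{c}_{tag}f.png',im[y0:y0+500,x0:x0+600])
E
python3 scrfit.py s1; python3 scrfit.py s1 scene,side
```

```text
[ 0.5165 -0.398   0.0555  0.0175] 1.0 0.0996
[ 0.5164 -0.3975  0.0505  0.0174] 1.0 0.0992
[ 0.5163 -0.398   0.0542  0.0201] 1.1 0.0983
[ 0.5177 -0.4021  0.04   -0.0078] -0.4 0.1162
[ 0.5176 -0.4003  0.0554 -0.0076] -0.4 0.1135
[ 0.5194 -0.3976  0.053   0.0355] 2.0 0.1206
```

View pics/side_s1f.png

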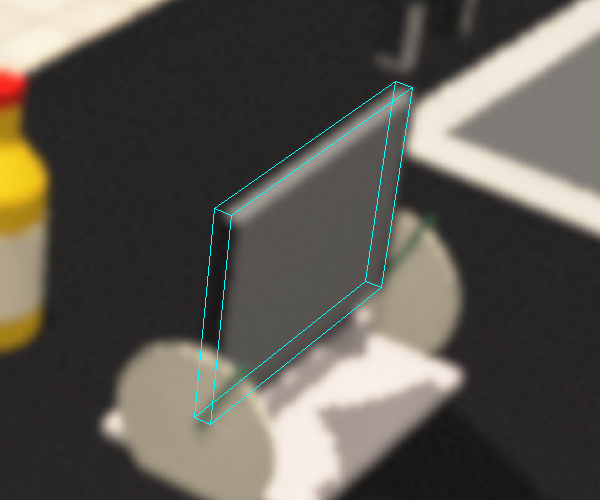

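View pics/wrist_s1f.png

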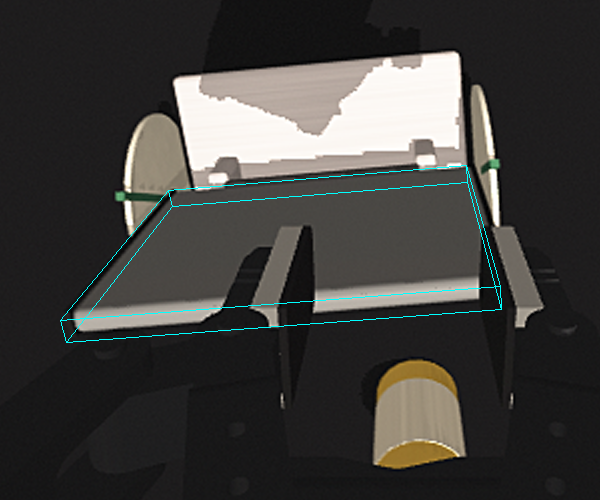

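```bash
cat > scrfit2.py <<'E'
exec(open('scrfit.py').read().split('use=[')[0])
use=[(c,obs[c,'screen']) for c in ('scene','side','wrist')]
def P(v): return panel(v[0],v[1],v[2],v[3],h=v[4],r0=v[5])
def cost(v):
    t=0
    for c,(p,m) in use:
        r=mask(p,P(v),2); w=(1-fm) if c=='wrist' else 1
        t+=1-(np.minimum(r,m)*w).sum()/(np.maximum(r,m)*w).sum()
    return t/len(use)
for l in (0,.15):
    v0=np.array([.51,-.395,.06,l,.148,.01]); S=[v0]+[v0+d for d in np.diag([.02,.02,.1,.2,-.01,.01])]
    r=minimize(cost,v0,method='Nelder-Mead',options=dict(initial_simplex=np.array(S),xatol=2e-4,fatol=1e-4,maxiter=500))
    print(np.round(r.x,4),round(np.degrees(r.x[3]),1),round(r.fun,4))
    for c,(p,m) in use:
        q=mask(p,P(r.x),2); print(c,1-(np.minimum(q,m)).sum()/np.maximum(q,m).sum())
E
python3 scrfit2.py s1; sed 's/if tag==0//' /dev/null
```

```text
[ 0.5171 -0.3989  0.056   0.0117  0.1436 -0.0065] 0.7 0.0795
scene 0.05306932358010685
side 0.12087733589348226
wrist 0.17453085136652224
[ 0.5155 -0.3986  0.0541 -0.0009  0.1453 -0.0015] -0.1 0.0809
scene 0.0703876179025621
side 0.11206069782046724
wrist 0.1790798848859093
```

Run:
```python
import cv2
a=cv2.imread('pics/scene_s1.png')[215:315,100:215];cv2.imwrite('pics/z1.png',cv2.resize(a,None,fx=6,fy=6,interpolation=cv2.INTER_CUBIC))
```

```text
(no output)
```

View pics/z1.png

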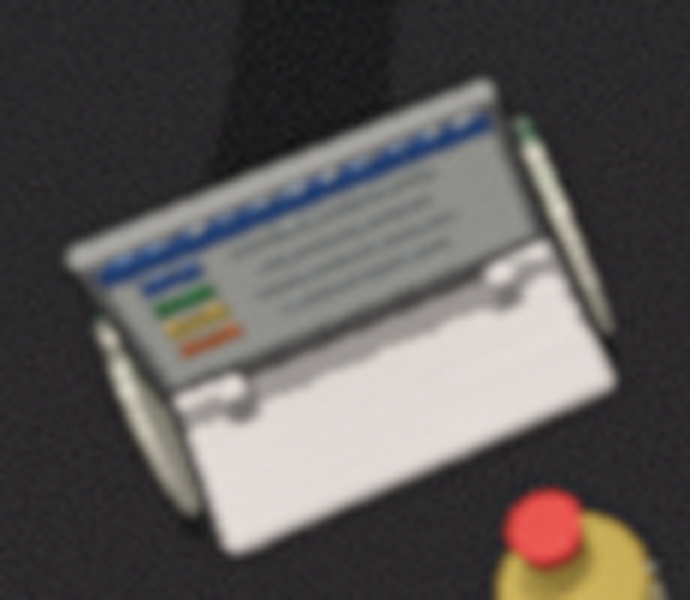

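Run:
```python
from h import *
st=robot.state()
s=robot.camera_params('scene'); d=robot.camera_params('side')
print('bottle cap', ray(s,(191.5,303),.185), ray(d,(311,130),.185), ray(wristcam(st),(290,345),.15))
h=np.array([.516,-.398]); ex=np.array([np.cos(.055),np.sin(.055)])
plan([*(h+.045*ex),.155],90+np.degrees(.055),st)
```

```text
bottle cap [ 0.72445582 -0.3377808   0.185     ] [ 0.70358732 -0.32223749  0.185     ] [ 0.60123758 -0.33512453  0.15      ]
clock 36.35 tcp [ 0.4295 -0.3422  0.3131] psi 88.4  w 0.0398 F [ 0.1 -0.1 -0.5]
shift tool cm [15.81 -4.96 13.28] down-axis [ 0. -0. -1.]
turn about tool x -4.74 (half-turn alt 175.3) q [ 1.07  0.35 -0.61  1.68  0.21  1.18  1.95]
```

Request:
carry_out(commands=[0,0,-1.7,4.4,0,0,0,-1.7,4.4,0,0,0,-1.6,4.4,0,0,0,0,0,-4.7,0,0,0,0,0,0,0,0,0,0])

```text
clock: 36.95
tcp_pos: [0.5594, -0.3962, 0.313]
tool_rot: [-0.018, 0.707, 0.018, 0.707]
wrist_force: [-0.3, -0.9, 0.4]
gripper_width: -0.0001
```

Run:
```python
from h import *
st=robot.state()
h=np.array([.516,-.398]); ex=np.array([np.cos(.055),np.sin(.055)])
plan([*(h+.045*ex),.155],90+np.degrees(.055),st)
cv2.imwrite('pics/w30.png',robot.read_camera('wrist'))
```

```text
clock 36.95 tcp [ 0.5594 -0.3962  0.313 ] psi 93.0  w -0.0001 F [-0.3 -0.9  0.4]
shift tool cm [15.8   0.05  0.16] down-axis [-0.001  0.    -1.   ]
turn about tool x -0.19 (half-turn alt 179.8) q [ 0.91  0.6  -0.59  1.31  0.33  1.32  1.95]
```

View pics/w30.png

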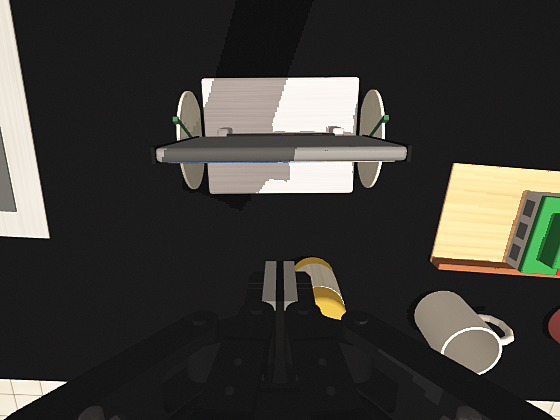

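Request:
carry_out(commands=[0,4,0,0.2,0,0,4,0,0,0,0,4,0,0,0,0,3.8,0,0,0,0,0,0,0,0,0,0,0,0,0])

```text
clock: 37.6
tcp_pos: [0.5616, -0.3966, 0.1563]
tool_rot: [-0.019, 0.707, 0.018, 0.707]
wrist_force: [0.3, 0.0, 0.5]
gripper_width: 0.0
```

Request:
carry_out(commands=[0,0,0,-0.7,0,0,0,0,-0.5,0,0,0,0,-0.5,0,0,0,0,0,0])

```text
clock: 38.0
tcp_pos: [0.544, -0.3981, 0.156]
tool_rot: [-0.019, 0.707, 0.018, 0.707]
wrist_force: [-0.3, 0.3, 0.1]
gripper_width: -0.0
```

Request:
carry_out(commands=[0,0,0,-0.3,0,0,0,0,0,0])

```text
clock: 38.2
tcp_pos: [0.5415, -0.3975, 0.1551]
tool_rot: [-0.019, 0.707, 0.019, 0.707]
wrist_force: [0.5, -0.2, 0.7]
gripper_width: -0.0001
```

Request:
carry_out(commands=[0,0,0,-0.3,0,0,0,0,0,0])

```text
clock: 38.4
tcp_pos: [0.5385, -0.3976, 0.1549]
tool_rot: [-0.019, 0.707, 0.019, 0.707]
wrist_force: [-0.1, -1.0, 0.6]
gripper_width: -0.0
```

Request:
carry_out(commands=[0,0,0,-0.3,0,0,0,0,0,0])

```text
clock: 38.6
tcp_pos: [0.5354, -0.3979, 0.1549]
tool_rot: [-0.019, 0.707, 0.019, 0.707]
wrist_force: [-0.9, -0.1, 0.5]
gripper_width: 0.0003
```

Request:
carry_out(commands=[0,0,0,-0.3,0,0,0,0,0,0])

```text
clock: 38.8
tcp_pos: [0.5327, -0.3979, 0.1551]
tool_rot: [-0.019, 0.707, 0.019, 0.707]
wrist_force: [-0.0, 0.2, -0.3]
gripper_width: -0.0001
```

Request:
carry_out(commands=[0,0,0,-0.3,0,0,0,0,0,0])

```text
clock: 39.0
tcp_pos: [0.5302, -0.3979, 0.1553]
tool_rot: [-0.019, 0.706, 0.019, 0.707]
wrist_force: [1.8, -0.4, -0.2]
gripper_width: 0.0003
```

Request:
carry_out(commands=[0,0,0,-0.3,0,0,0,0,0,0])

```text
clock: 39.2
tcp_pos: [0.527, -0.398, 0.1553]
tool_rot: [-0.019, 0.707, 0.019, 0.707]
wrist_force: [2.5, 0.1, 0.1]
gripper_width: -0.0003
```

Request:
carry_out(commands=[0,0,0,-0.5,0,0,0,0,-0.5,0,0,0,0,-0.5,0,0,0,0,-0.5,0,0,0,0,-0.5,0,0,0,0,-0.5,0,0,0,0,-0.5,0,0,0,0,-0.3,0,0,0,0,0,0])

```text
clock: 40.1
tcp_pos: [0.4879, -0.4004, 0.155]
tool_rot: [-0.019, 0.707, 0.019, 0.706]
wrist_force: [-0.5, 0.6, -0.0]
gripper_width: 0.0
```

Request:
carry_out(commands=[0,0,0,2.5,0,0,0,0,2.5,0,0,-4,0,2.3,0,0,-4,0,0,0,0,-4,0,0,0,0,-3.8,0,0,0,0,0,0,0,0,0,0,0,0,0])

```text
clock: 40.9
tcp_pos: [0.5613, -0.3968, 0.3135]
tool_rot: [-0.019, 0.707, 0.018, 0.707]
wrist_force: [-0.1, 0.0, -0.8]
gripper_width: 0.0
```

```bash
python3 scr.py s2; sed -i 's/v0=np.array(\[.51,-.395,.06,l/v0=np.array([.516,-.397,.055,l/; s/(0,.15)/(.2,.45)/' scrfit2.py; sed -i 's/for l in (-.3,0,.3)/for l in (.2,.5)/' scrfit.py; sed -i "s/^fm=.*/fm=np.zeros((420,560),np.uint8)/" scrfit.py
python3 scrfit2.py s2; python3 scrfit.py s2
```

```text
wrist screen 0.58 [151.  68. 266.  81.]
wrist stand 0.74 [149.  67. 267. 122.]
wrist stand 0.69 [502. 188.  57.  86.]
scene screen 0.63 [107. 217.  84.  63.]
scene screen 0.18 [186. 298.  29.  37.]
scene stand 0.75 [110. 216.  91.  91.]
scene stand 0.38 [319. 223.  28.  34.]
scene stand 0.26 [400. 156.  13.  22.]
scene stand 0.25 [292. 232.  27.  37.]
side screen 0.72 [360. 139.  49.  51.]
side screen 0.64 [184. 192.  28.  39.]
side stand 0.69 [332. 134.  76.  78.]
side stand 0.29 [132. 262.  20.  27.]
clock 40.90 tcp [ 0.5613 -0.3968  0.3135] psi 93.0  w 0.0000 F [-0.1  0.  -0.8]
shift tool cm [ 1.36  0.   -6.14] down-axis [-0.    -0.001 -1.   ]
turn about tool x 3.02 (half-turn alt -177.0) q [ 0.9   0.61 -0.59  1.3   0.33  1.33  1.95]
[ 0.5191 -0.3982  0.0584  0.412   0.1454  0.0053] 23.6 0.1135
scene 0.0973777391441003
side 0.19070700622420833
wrist 0.05238040186980297
[ 0.5193 -0.3985  0.0564  0.421   0.1441  0.0114] 24.1 0.1334
scene 0.12712126606833718
side 0.2080339677565891
wrist 0.06512995226844787
[ 0.5171 -0.3993  0.0485  0.39  ] 22.3 0.1091
[ 0.5175 -0.3992  0.0544  0.3956] 22.7 0.1125
```

Run:
```python
import cv2
a=cv2.imread('pics/wrist_s2.png')[50:250,100:460];cv2.imwrite('pics/z2.png',cv2.resize(a,None,fx=2.2,fy=2.2,interpolation=cv2.INTER_CUBIC))
a=cv2.imread('pics/side_s2.png')[110:220,310:430];cv2.imwrite('pics/z3.png',cv2.resize(a,None,fx=5,fy=5,interpolation=cv2.INTER_CUBIC))
```

```text
(no output)
```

View pics/z2.png

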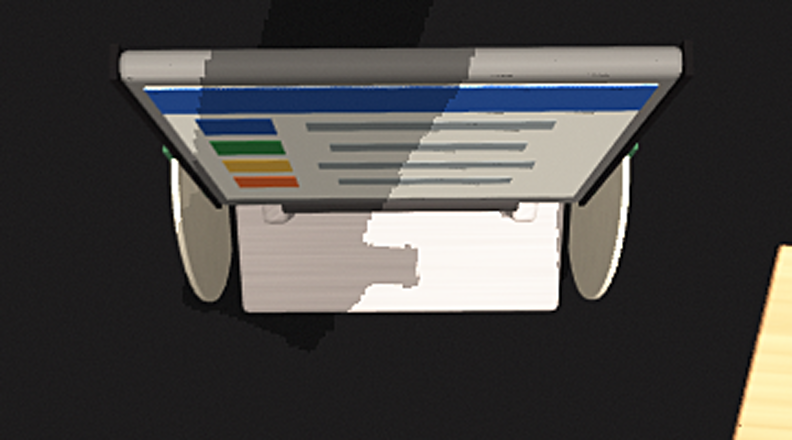

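View pics/z3.png

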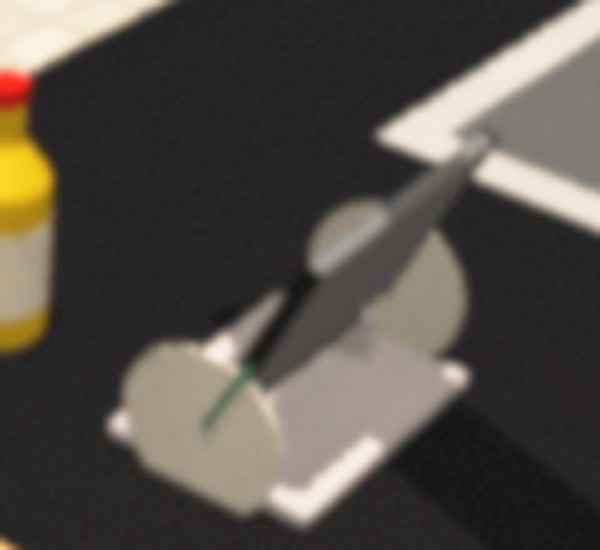

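```bash
cat > ov.py <<'E'
exec(open('scrfit.py').read().split('use=[')[0])
H=(.5175,-.398,.054)
p=robot.camera_params('side'); k=7
a=cv2.imread(f'pics/side_{tag}.png')[115:215,320:425]; im0=cv2.resize(a,None,fx=k,fy=k,interpolation=cv2.INTER_CUBIC)
ims=[]
for L,col in ((float(sys.argv[2]),(0,255,255)),):
    im=im0.copy()
    u=((proj(p,panel(*H,np.radians(L),.145,0.)[0])-[320,115])*k+(k-1)/2).round().astype(int)
    for i in range(8):
        for b in (1,2,4):
            if i&b==0: cv2.line(im,u[i].tolist(),u[i|b].tolist(),col,1)
    # green line at disc y=+.107
    for y in (.107,.112):
        q=np.array([[0,y,0],[-.03*np.sin(np.radians(25)),y,.03*np.cos(np.radians(25))],[-.04*np.sin(np.radians(25)),y,.04*np.cos(np.radians(25))]])+[0,0,.045]
        v=((proj(p,place([q],*H)[0])-[320,115])*k+(k-1)/2).round().astype(int)
        cv2.polylines(im,[v.reshape(-1,1,2)],False,(255,0,255),1)
    cv2.imwrite(f'pics/ov_{tag}_{L:.0f}.png',im)
E
python3 ov.py s2 23
```

```text
(no output)
```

View pics/ov_s2_23.png

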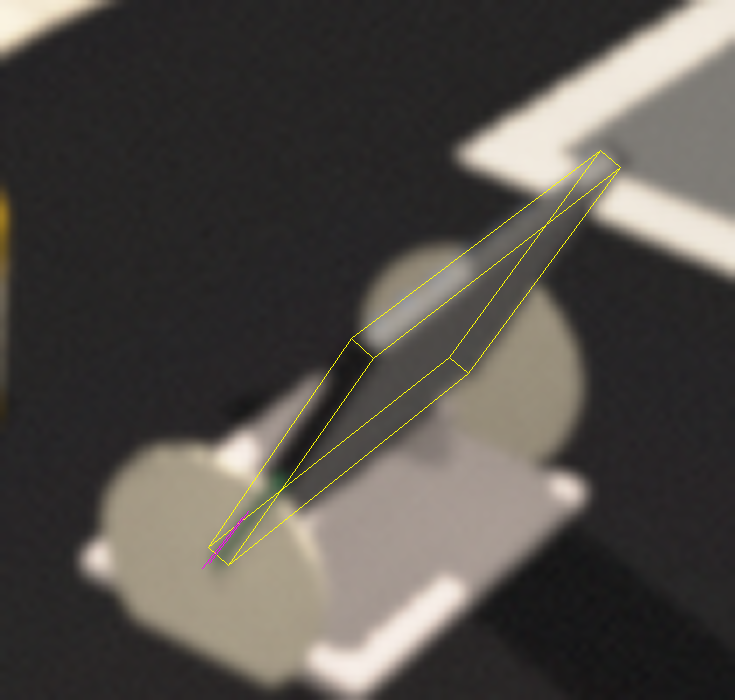

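Request:
carry_out(commands=[0,4,0,0,0,0,4,0,0,0,0,4,0,0,0,0,3.8,0,0,0,0,0,0,-2.5,0,0,0,0,-2,0,0,0,0,-2,0,0,0,0,-0.7,0,0,0,0,0,0])

```text
clock: 42.25
tcp_pos: [0.4893, -0.4007, 0.1552]
tool_rot: [-0.019, 0.707, 0.018, 0.707]
wrist_force: [-0.3, 0.2, 1.4]
gripper_width: -0.0001
```

Request:
carry_out(commands=[0,0,0,-0.2,0,0,0,0,-0.2,0,0,0,0,-0.2,0,0,0,0,0,0])

```text
clock: 42.65
tcp_pos: [0.485, -0.4, 0.1552]
tool_rot: [-0.019, 0.706, 0.019, 0.707]
wrist_force: [3.6, 0.4, -0.9]
gripper_width: 0.0002
```

Request:
carry_out(commands=[0,0,0,-0.15,0,0,0,0,0,0])

```text
clock: 42.85
tcp_pos: [0.4827, -0.4003, 0.1551]
tool_rot: [-0.019, 0.707, 0.019, 0.707]
wrist_force: [2.1, 1.3, -0.2]
gripper_width: -0.0003
```

Request:
carry_out(commands=[0,0,0,2.5,0,0,0,0,2.5,0,0,-4,0,2.3,0,0,-4,0,0,0,0,-4,0,0,0,0,-3.8,0,0,0,0,0,0,0,0,0,0,0,0,0])

```text
clock: 43.65
tcp_pos: [0.5548, -0.3972, 0.3135]
tool_rot: [-0.019, 0.707, 0.018, 0.707]
wrist_force: [-1.5, -0.5, 0.4]
gripper_width: 0.0004
```

```bash
python3 scr.py s3; python3 scrfit2.py s3; python3 scrfit.py s3; python3 ov.py s3 25
```

```text
wrist screen 0.85 [152.  70. 263.  84.]
wrist screen 0.41 [418. 294.  97.  79.]
wrist stand 0.84 [151.  70. 262. 124.]
wrist stand 0.33 [506. 195.  54.  84.]
scene screen 0.85 [107. 211.  84.  69.]
scene stand 0.62 [109. 215.  94.  92.]
scene stand 0.27 [185. 299.  28.  37.]
side screen 0.94 [358. 138.  52.  52.]
side stand 0.76 [333. 133.  78.  80.]
side stand 0.35 [184. 194.  28.  36.]
clock 43.65 tcp [ 0.5548 -0.3972  0.3135] psi 93.0  w 0.0004 F [-1.5 -0.5  0.4]
shift tool cm [ 1.36  0.01 -5.49] down-axis [-0.    -0.001 -1.   ]
turn about tool x 3.02 (half-turn alt -177.0) q [ 0.92  0.6  -0.59  1.32  0.33  1.32  1.95]
[ 0.5173 -0.3986  0.0633  0.4381  0.1462 -0.0016] 25.1 0.0968
scene 0.08049666395742361
side 0.1663912578593829
wrist 0.04349414164305421
[ 0.5159 -0.3973  0.0545  0.4292  0.1447 -0.0092] 24.6 0.0943
scene 0.07154239037969445
side 0.1666180992383287
wrist 0.044668397498343504
[ 0.5173 -0.399   0.0541  0.4264] 24.4 0.1107
[ 0.5187 -0.3974  0.0672  0.4399] 25.2 0.1172
```

View pics/ov_s3_25.png

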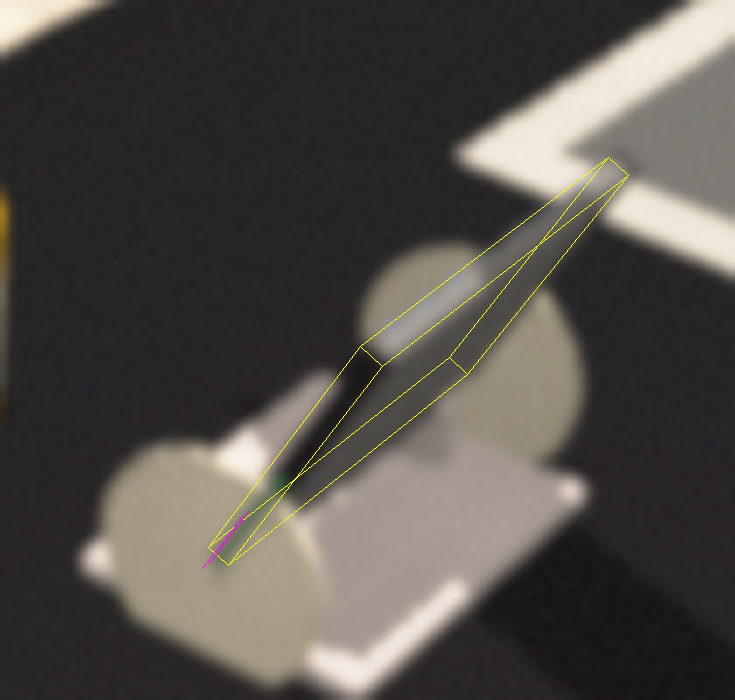

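Request:
carry_out(commands=[0,0,4.1,0,0,0,0,4.1,0,0,0,0,4.1,0,0,0,0,4.1,0,0,0,0,4.1,0,0,0,0,4.1,0,0,0,0,4.1,0,0,0,0,4.1,0,0,0,0,4.1,0,0,0,0,4.1,0,4.4,0,0,0,0,0,0,0,0,0,0])

```text
clock: 45.3
tcp_pos: [0.5334, 0.0137, 0.3132]
tool_rot: [0.007, 0.707, -0.007, 0.707]
wrist_force: [-0.1, -0.4, -0.2]
gripper_width: -0.0002
```

Request:
carry_out(commands=[0,4,1.5,1,0,0,4,1.5,0,0,0,2,0,0,0,0,0,0,0,0,0,0,0,0,0])

```text
clock: 45.8
tcp_pos: [0.5446, 0.0411, 0.2134]
tool_rot: [0.009, 0.707, -0.009, 0.707]
wrist_force: [0.3, 0.5, 0.5]
gripper_width: -0.0002
```

```bash
python3 look.py w40
python3 - <<'E'
from h import *
im=cv2.imread('pics/w40.png')[80:330,130:480]
cv2.imwrite('pics/w40z.png',cv2.resize(im,None,fx=2.2,fy=2.2,interpolation=cv2.INTER_CUBIC))
cv2.imwrite('pics/sd40.png',cv2.resize(robot.read_camera('side')[180:290,170:340],None,fx=4.5,fy=4.5,interpolation=cv2.INTER_CUBIC))
cv2.imwrite('pics/sc40.png',robot.read_camera('scene'))
print(robot.state()['tcp_pos'])
E
```

```text
0.91 [189. 210.  52. 103.] [ 88. 168.  76.] [ 0.6283 -0.0283] 177.5 err 0.074
0.91 [240. 210.  50.  85.] [ 71.  76. 219.] [0.6274 0.0234] 176.8 err 0.425
0.72 [288. 211.  48. 106.] [209. 126.  71.] [0.6306 0.0759] 0.3 err 0.25
0.68 [335. 213.  54. 105.] [ 84. 159. 233.] [0.6323 0.127 ] 179.3 err 0.104
[0.54516367 0.04196754 0.21447744]
```

View pics/w40z.png

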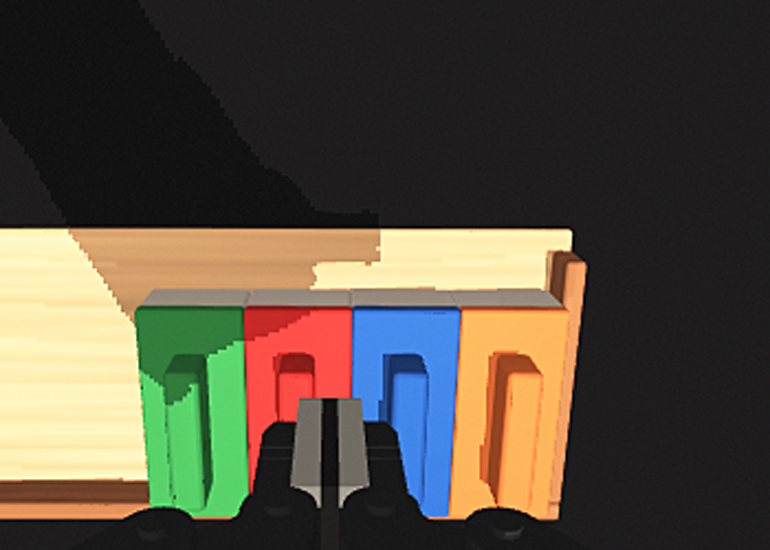

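View pics/sd40.png

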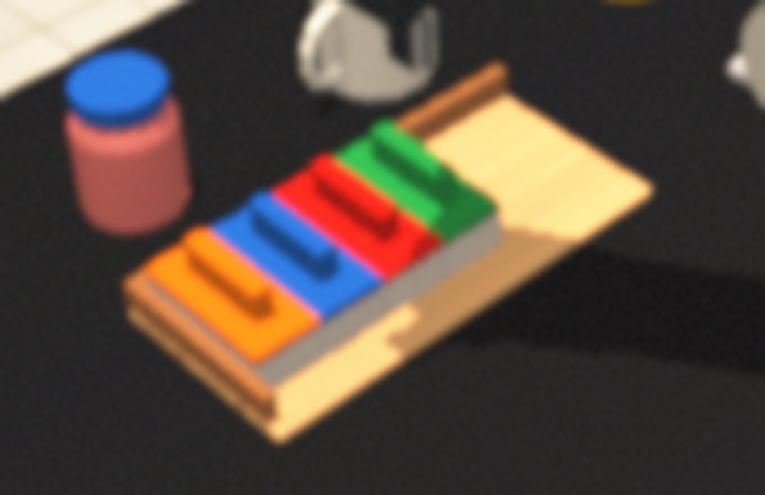

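View pics/sc40.png

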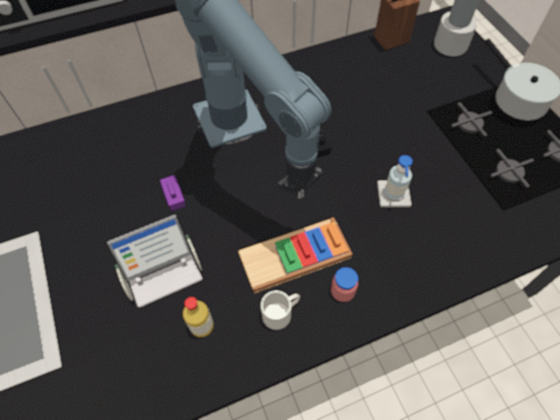

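Run:
```python
from h import *
import pickle
T=pickle.load(open('fit.pkl','rb'))['tray']
st=robot.state(); im=robot.read_camera('wrist'); p=wristcam(st)
cv2.imwrite('pics/w41.png',im)
c,s=np.cos(T[2]),np.sin(T[2])
def loc(uv,z):
    w=ray(p,uv,z)[:2]-T[:2]; return np.array([c*w[0]+s*w[1],-s*w[0]+c*w[1]])*1000
hsv=cv2.cvtColor(im,cv2.COLOR_BGR2HSV)
for row in (225,235):
    line=hsv[row,:,0].astype(int); prev=None
    for u in range(150,420):
        if abs(line[u]-line[u-1])>8 or abs(int(hsv[row,u,1])-int(hsv[row,u-1,1]))>60 : print(row,u,line[u-1],line[u],im[row,u-1],im[row,u],loc((u-.5,row),.042).round(1))
```

```text
225 191 18 70 [142 209 255] [ 40 101  11] [-40.  -48.5]
225 192 70 66 [ 40 101  11] [ 58 123  43] [-40.  -47.5]
225 240 66 179 [ 47 102  32] [ 33  27 210] [-40.    1.2]
225 241 179 0 [ 33  27 210] [ 39  39 200] [-40.    2.2]
225 289 1 106 [ 49  59 255] [213 102  10] [-40.1  50.8]
225 338 109 10 [234 114  46] [ 24  92 225] [-40.1 100.4]
225 393 10 104 [ 47  66 104] [25 19 12] [-40.2 156.2]
225 394 104 0 [25 19 12] [28 28 28] [-40.2 157.2]
225 395 0 150 [28 28 28] [28 27 28] [-40.2 158.2]
225 396 150 165 [28 27 28] [30 29 31] [-40.2 159.2]
225 398 165 135 [30 29 31] [29 27 28] [-40.2 161.2]
225 399 135 0 [29 27 28] [30 30 31] [-40.2 162.2]
225 401 0 150 [28 28 29] [30 29 30] [-40.2 164.3]
225 403 150 165 [31 30 31] [29 28 30] [-40.2 166.3]
225 404 165 150 [29 28 30] [30 29 30] [-40.2 167.3]
225 405 150 165 [30 29 30] [30 29 31] [-40.2 168.3]
225 406 165 150 [30 29 31] [28 27 28] [-40.2 169.3]
225 408 150 0 [31 30 31] [30 30 31] [-40.2 171.4]
225 409 0 150 [30 30 31] [30 28 30] [-40.2 172.4]
225 410 150 0 [30 28 30] [30 30 31] [-40.2 173.4]
225 412 0 170 [30 30 31] [30 29 32] [-40.2 175
[... 1109 characters left out ...]
 404 165 30 [29 28 30] [30 31 31] [-29.4 168.6]
235 405 30 0 [30 31 31] [28 28 29] [-29.4 169.6]
235 406 0 165 [28 28 29] [29 28 30] [-29.4 170.6]
235 408 165 15 [29 28 30] [26 27 28] [-29.4 172.7]
235 409 15 0 [26 27 28] [30 30 30] [-29.4 173.7]
235 410 0 150 [30 30 30] [30 29 30] [-29.4 174.7]
235 411 150 0 [30 29 30] [28 28 31] [-29.4 175.7]
235 413 0 30 [30 30 31] [28 30 30] [-29.4 177.8]
235 414 30 165 [28 30 30] [30 29 31] [-29.4 178.8]
235 415 165 0 [30 29 31] [28 28 29] [-29.4 179.8]
235 416 0 165 [28 28 29] [29 28 30] [-29.4 180.8]
235 417 165 120 [29 28 30] [30 29 29] [-29.4 181.9]
235 418 120 165 [30 29 29] [29 28 30] [-29.4 182.9]
235 419 165 0 [29 28 30] [29 29 29] [-29.4 183.9]
```

Run:
```python
import cv2
a=cv2.imread('pics/w41.png')[205:265,180:395];cv2.imwrite('pics/z5.png',cv2.resize(a,None,fx=3.7,fy=3.7,interpolation=cv2.INTER_NEAREST))
```

```text
(no output)
```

View pics/z5.png

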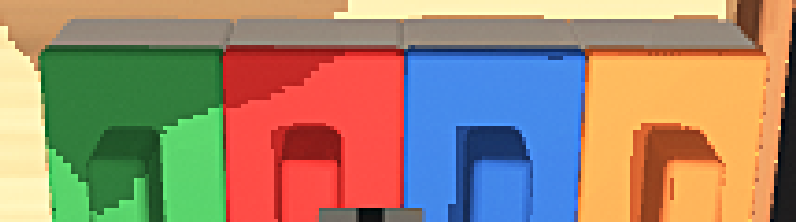

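Request:
carry_out(commands=[0,-3,0,0,0,0,-3,0,0,0,0,0,0,0,0,0,0,0,0,0,0,0,0,0,0])

```text
clock: 46.55
tcp_pos: [0.5437, 0.0422, 0.2725]
tool_rot: [0.008, 0.707, -0.009, 0.707]
wrist_force: [1.2, -1.1, 0.1]
gripper_width: -0.0001
```

```bash
python3 scr.py s4 | grep -v stand; python3 scrfit.py s4 scene,side; python3 -c "
from h import *
print(robot.finish_job())"
```

```text
wrist screen 0.64 [  0. 120.  27.  94.]
scene screen 0.77 [107. 213.  83.  68.]
side screen 0.69 [359. 136.  49.  55.]
side screen 0.44 [236. 163.  32.  40.]
side screen 0.3 [129. 266.  21.  24.]
clock 46.55 tcp [0.5437 0.0422 0.2725] psi 88.6  w -0.0001 F [ 1.2 -1.1  0.1]
shift tool cm [ -2.72 -44.31  -3.33] down-axis [-0.001 -0.    -1.   ]
turn about tool x -1.35 (half-turn alt 178.6) q [ 0.41  0.41 -0.73  1.74  0.3   1.11  1.13]
[ 0.5131 -0.397   0.0461  0.4161] 23.8 0.129
[ 0.5135 -0.3989  0.0499  0.4181] 24.0 0.128
the job is handed in; nothing more can be done
None
```

All three parts of the job are done, in the order asked, and it was handed in at about 47 s.

- **Pump:** I pressed it to its stop (25 N at the bottom). It was back up afterwards.
- **Boxes:** four were there: orange, blue, red and green; there was no yellow one. They stand in that order from the short ledge. I felt each one come up against the long ledge and against its neighbour. In the last close view the seams were one pixel wide, at about 49.5 mm spacing (box width 50 mm), so no gaps showed.
- **Screen:** I pushed it back in two steps and let go. The three-camera fits then gave 24.4 to 25.2°. A later fit from the scene and side cameras only gave about 24°. That is roughly 1° lower, within what those coarser views can tell. It lines up with the green mark within about 1–2°.
- **Other items:** the mug, jar and bottle look unmoved in the scene pictures, and the black and purple look-alikes were not touched. The arm was clear of everything at hand-in.

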